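# Trial strip from under the drying stack

## Task

Draw the long white trial strip out from under the stack of tiles in the drying rack by the end that sticks out through the tray's front, leaving the stack and the glass egg on it standing squarely in the tray; the egg is still wet, so neither touch it nor tip the stack. Then lay the strip gently on the sloping easel panel, flat, lengthwise up the slope about the middle, with its lower end resting against the ledge, and let go. Leave everything else on the bench where it is.

Things in the scene. Friction and masses are not known exactly. Their poses are not given: they have to be found in the camera images.
- strip: White glazed bar, 185 long (x) x 48 wide (y) x 10 thick (z) mm, about 200 g, small paint dabs on top. Origin: centre of its underside. It starts as the bottom item of the stack, on the tray floor (underside 8 mm above bench), roughly along the rack's x axis; its -x end sticks out through the notch in the tray's front lip, 56 to 64 mm beyond the lip's outer face. Drawing it takes 7 to 17 N.
- rack: Fixed drying rack. Origin: bench level, mid-width, inner face of the tray's front lip; front faces -x, roughly the robot. Tray floor x -6 to 150, y +-80 mm, top 8 mm up; side and back lips 30 mm high. The 44 mm front lip has a 62 mm notch (y +-31) down to the floor: the strip passes (7 mm to spare a side if centred), the tiles are held back. Wire posts at x 4 and 142, y +-86.
- shelf_front (a point): Middle of the front edge of the rack's wire shelf, 171 mm above the bench (rods 166 to 175), 52 mm in front of the rack's origin. The shelf covers x -55 to 163, y +-103 mm in the rack's frame, over the stack and the strip's end, so the gripper reaches that end only leaning back 20 to 50 degrees, its body towards the rack's -x. Two painted eggs are fixed on it, up to 225 mm high.
- tile1: Lowest of three white square tiles, 120 x 120 x 6 mm, about 200 g each. Origin: centre of its underside. It starts on the strip (underside 18 mm above the bench), its front edge 2 to 8 mm behind the lip; when the strip is gone it lies on the tray floor.
- tile2: Middle tile, same make, on tile1. Origin: centre of its underside.
- tile3: Top tile, same make, on tile2. Origin: centre of its underside.
- egg: Painted pebble-shaped glass egg, wet, standing upright on its flat foot (44 mm across) near the middle of the top tile; 66 mm across, 56 mm tall, about 280 g, may topple if the stack is jolted. Origin: centre of its foot, z up. Not to be touched.
- panel: Sloping panel of the fixed wooden table easel, rising at 25 degrees. Origin: on its upper face, mid-width, where it meets the ledge, 34 mm above the bench. x runs up the slope, z square out of the face; ledge roughly towards the robot. Face x 0 to 244, y +-95 mm; ledge (x -12 to 0) stands 16 mm above it. Home, the strip's centre is at x 92.5. Friction stops it sliding down by itself.
- brushes: Bystander: glass jar of brushes, 74 mm across, 220 mm tall overall. Origin: centre of its foot.
- egg_b: Bystander: painted egg, 66 mm across, 56 mm tall, on the bench. Origin: centre of its foot.
- egg_c: Bystander: painted egg, same size, on the bench. Origin: centre of its foot.
- pot_a: Bystander: lidded paint pot, 43 mm across, 42 mm tall. Origin: centre of its foot.
- pot_b: Bystander: lidded paint pot, same size. Origin: centre of its foot.
- marker: Bystander: paint marker lying on the bench, 112 long (x) x 17 mm. Origin: under its middle.
- knife: Bystander: palette knife lying on the bench, 195 long (x) x 18 mm, 12 mm high. Origin: on its underside, near the neck.
Not all that is in view belongs to the job. Several things have the shape of the strip; the one meant has the colours described above. What is shaped like the tile3 but blue is not meant.

How it is judged:
By the outcome, as a careful person would: the job done as asked, in the order asked, and still so for the second after the job is handed in, with the robot touching nothing.
It also fails if it takes over 59 s, if anything falls off the work surface, if the arm or the gripper's body presses on something with over 40 N, if the wrist force passes 120 N, or if a joint passes its speed limit or range.

## Robot

A 6-joint arm with a two-finger parallel gripper is mounted at the origin on the work surface. World frame = base frame: x ahead of the robot, y to its left, z up, the work surface at z = 0. Lengths are in m, angles in rad, forces in N, time in s.
With the tool pointing down it reaches from about 0.35 to 0.975 m from the base axis. Payload 4.9 kg.
Tool frame: the origin (TCP) lies on the centre line of the jaws, within the pads' length; the fingertips stand manip.tip_reach ahead of it and the grasp point (between the pads) is the TCP (manip.tip_reach is the distance from the TCP to the fingertips, in m); z points along the fingers, y is the line along which they close (so a half turn about z gives the same grasp; the last joint's range is limited). The gripper opens to 85 mm and grips with 20 to 120 N. Pads are 22 mm wide; open, the fingers measure 114 mm over their backs; the gripper's body (76 mm by 85 mm) begins 54 mm behind the grasp point. The pads swing forward as they close: fully open they stand 13 mm farther back than shut.
Start: joints at [-1.428, 0.053, 1.613, -0, 1.476, -0.119], TCP at [0.162, -0.604, 0.25] pointing down, gripper open.
Joint ranges: [-3.01, 3.01], [-1.01, 2.22], [0.06, 2.58], [-1.02, 4.17], [0.09, 2.62], [-3.14, 3.14]. Speed limits (rad/s): [2.57, 2.57, 3.14, 3.14, 3.14, 3.14].

## Interface

Orientations are given as a unit quaternion [w, x, y, z].
In Python, from plant import manip gives the robot as it stands. The module is installed in compiled form; this text tells all that it offers.
- The arm moves only by the tool move_arm, never from a script. Its argument "rows" is a list of rows, each a list of 7 numbers: the shift along the tool's x, y, z in cm, then the turn, a rotation vector about the tool's x, y, z in degrees, then the opening, from -1 (shut) to 1 (fully open). In form: [[tx, ty, tz, ax, ay, az, jaw], ...]. A call has 1 to 20 rows; each row shifts and turns the commanded pose from where the row before left it, along the tool's axes as they then stand; what a row does not reach is not made up. A row lasts 1/12 s, in which the tool goes at most 41.7 mm and 7.16 degrees, less where a joint would pass 70% of its speed; a pose out of reach is approached as far as the arm can. A call is refused whole if a number of a shift passes 4.17 or a number of a turn 7.16, either way. A call with a gripper value outside its range is refused whole. The fingers move at their own pace and stop on an object; the grip force is fixed at half the most. Time passes only in rows, so rows that do not move let the fingers close. It gives the time, the measured TCP pose, the force, the opening and the grip force at its end, in the units of the state.
- manip.state(): the state, without advancing time (a new reading comes with each control period).
- manip.grab_frame(name): name is "scene" or "top" or "wrist"; returns a dict with "img" (384x512x3 uint8, blue, green, red), "mtx" (3x3 intrinsics, pixels), "R" (3x3) and "t" (3): a world point X has camera coordinates R X + t. Camera axes: x right, y down, z forward; pixel columns grow to the right and rows downward; lengths in m; the calibration is good to about 2 mm. A picture is of the moment at which its call begins. There is no depth.
- manip.job_done(): hands the job in; it is judged then, once.
The state is a dict: "time": time; "joint_pos": joint angles; "joint_vel": joint speeds; "joint_efforts": joint torques, N m; "tool_pos": TCP position; "tool_rot": TCP orientation; "contact_force": force on the tool from outside, world axes, zero at the start; "ft_torque": the same for the moment, N m; "gripper_width": opening from 0.0 (shut) to 1.0 (fully open); "grasp_force": force on a finger pad.
Only numpy, scipy, OpenCV 4.12 (cv2) and the standard library are available. Lean on these libraries where they do the work, as an engineer would, in place of code of your own. Each camera call takes 0.05 s, during which the arm holds its last target. There are 200 camera calls.

## Working session

There is one attempt and no reset: what is moved stays moved. The work goes in short steps, Python scripts to look and compute and a tool call to move; the robot and the scene stay as the last step left them, time stands still between calls to the robot, and variables do not carry over. Pictures are saved under pics/ and viewed, at most 10 in all, crops included, and the job is handed in when it is done.

Besides the shell and the picture viewer there is one more tool, called after ">>>" in YAML: its name, and indented under it one key for each argument. move_arm: Moves the arm, as the interface text tells. Its arguments: {"type":"object","properties":{"rows":{"type":"array","items":{"type":"array","items":{"type":"number"}}}},"required":["rows"]}

```bash
mkdir -p pics; cat > h.py <<'E'
import numpy as np, cv2
from plant import manip
def grab(n,save=None):
    f=manip.grab_frame(n)
    if save: cv2.imwrite('pics/'+save+'.png',f['img'])
    return f
def ray(f,u,v):
    d=np.linalg.inv(f['mtx'])@np.array([u,v,1.]); R=f['R']
    return -R.T@f['t'], R.T@d
def onplane(f,u,v,z,n=None):
    c,d=ray(f,u,v); s=(z-c[2])/d[2]; return c+s*d
def proj(f,X):
    p=f['mtx']@(f['R']@np.array(X)+f['t']); return p[:2]/p[2]
def tri(obs):
    A=np.zeros((3,3));b=np.zeros(3)
    for f,u,v in obs:
        c,d=ray(f,u,v); d=d/np.linalg.norm(d); P=np.eye(3)-np.outer(d,d); A+=P;b+=P@c
    return np.linalg.solve(A,b)
E
python3 - <<'E'
from h import *
import pickle
F={n:grab(n) for n in ('scene','top','wrist')}
pickle.dump(F,open('f0.pkl','wb'))
for n in ('scene','top'): cv2.imwrite(f'pics/{n}0.png',cv2.resize(F[n]['img'],(800,600),interpolation=cv2.INTER_CUBIC))
for n,f in F.items(): print(n,-f['R'].T@f['t'],f['R'][2],f['mtx'][0,0])
print(manip.state(), manip.tip_reach)
E
```

```text
scene [ 1.40495709 -0.74249271  0.87627892] [-0.69016461  0.49502818 -0.52784459] 368.354935969296
top [ 0.2062545  -0.0504537   1.51108094] [ 0.19033665  0.00974269 -0.98167053] 408.5550886961424
wrist [ 0.23870271 -0.58307599  0.3719892 ] [-0.29815462 -0.07730388 -0.95138212] 326.5464885507153
{'time': 0.15, 'joint_pos': array([-1.42796513e+00,  5.32116251e-02,  1.61398097e+00,  3.13491147e-05,
        1.47598901e+00, -1.18974037e-01]), 'joint_vel': array([ 2.84565509e-04, -1.63672782e-03, -3.26758081e-03, -1.21116300e-04,
        8.73603738e-04,  1.51109185e-05]), 'joint_efforts': array([-2.41571579e-04, -3.94244778e+01, -3.70721698e+01, -1.52157245e-04,
        4.62357173e-03, -1.10558312e-05]), 'tool_pos': array([ 0.16172445, -0.60324452,  0.24934002]), 'tool_rot': array([-7.94607366e-04,  9.91444362e-01,  1.30527563e-01,  6.12510653e-06]), 'contact_force': array([-0.0974148 ,  0.26915413, -0.69292652]), 'ft_torque': array([-0.01358664, -0.02912208,  0.0560714 ]), 'grasp_force': 0.0, 'gripper_width': 0.9992431549910725} 0.019
```

View pics/scene0.png

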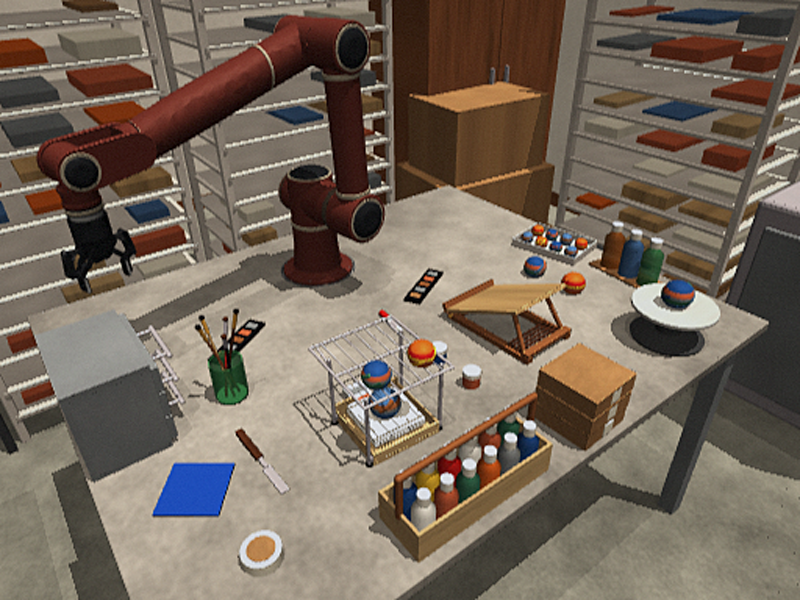

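View pics/top0.png

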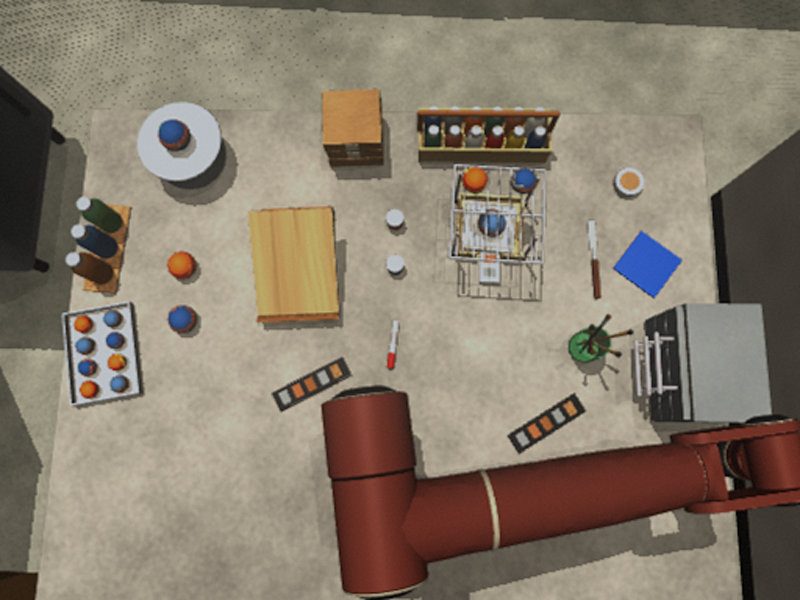

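The scene view shows the rack at (380,390), the sloping easel at (510,310) and the brushes at (230,375). In the top view the strip end sticks out of the rack at (490,268).

Candidates for the strip, in top-view pixels:
- The white end under the rack at (490,268). This is the choice: white with dabs, and bottom of the stack.
- Dark dabbed bars at (547,423) and (312,384). Rejected on colour.

The blue tile at (648,264) is not meant either. Next is a close crop to check.

```bash
python3 - <<'E'
from h import *
import pickle
F=pickle.load(open('f0.pkl','rb'))
t=F['top']['img']; s=F['scene']['img']
a=cv2.resize(t[100:195,280:355],(400,507),interpolation=cv2.INTER_CUBIC) # x5.333
b=cv2.resize(s[175:235,275:375],(400,240),interpolation=cv2.INTER_CUBIC) # x4
c=cv2.resize(t[125:215,150:225],(300,360),interpolation=cv2.INTER_CUBIC) # x4
m=np.zeros((600,800,3),np.uint8); m[:507,:400]=a; m[:240,400:]=b; m[240:600,400:700]=c
cv2.imwrite('pics/crop1.png',m)
E
```

```text
(no output)
```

View pics/crop1.png

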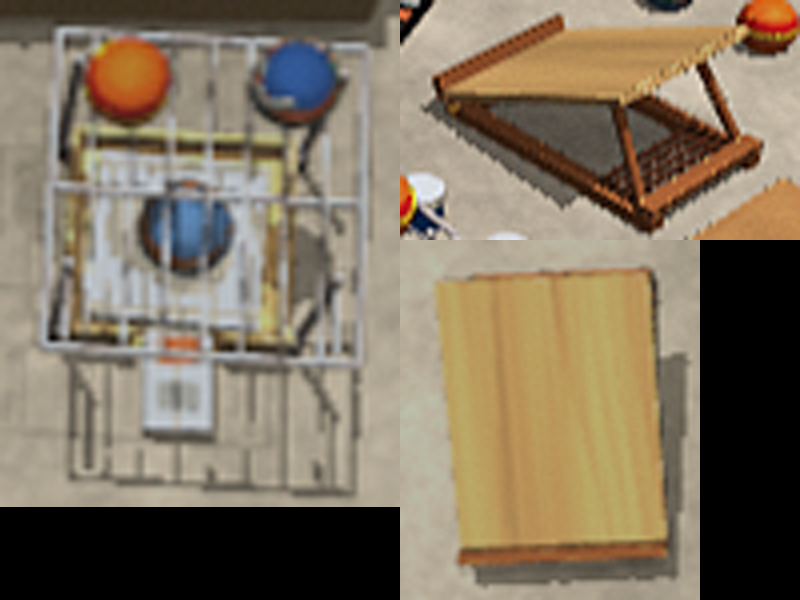

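The crop shows the white strip end with an orange and a grey dab, front corners about (143,432) and (212,436). It is the right bar. The shelf front edge runs (42,347)–(363,362). The panel's top edge runs (437,282)–(652,268) and its ledge (460,558)–(668,548).

```bash
python3 - <<'E'
from h import *
import pickle
F=pickle.load(open('f0.pkl','rb')); f=F['top']; np.set_printoptions(precision=4,suppress=True)
A=lambda x,y:(280+(x+.5)/5.333-.5,100+(y+.5)*95/507-.5)
C=lambda x,y:(150+(x-400+.5)/4-.5,125+(y-240+.5)/4-.5)
L=onplane(f,*A(143,433),.018);R=onplane(f,*A(212,437),.018); print('strip end',L,R,(L+R)/2,np.linalg.norm(L-R))
S=[onplane(f,*A(*p),.171) for p in((42,347),(363,362),(57,28),(368,45))]
print('shelf',*S)
print('yaw', np.arctan2(-(S[0]-S[1])[0],(S[0]-S[1])[1]), 'mid',(S[0]+S[1])/2, 'side',S[2]-S[0],S[3]-S[1])
# white mask of strip end: edges
P=[onplane(f,*C(*p),.137) for p in((437,282),(652,268))]
Q=[onplane(f,*C(*p),.0485) for p in((460,548),(668,543))]
print('panel top',P,sum(P)/2,np.linalg.norm(P[0]-P[1]));print('ledge inner top',Q,sum(Q)/2,np.linalg.norm(Q[0]-Q[1]))
d=(sum(P)-sum(Q))/2; print(d,np.degrees(np.arctan2(d[1],d[0])),.244*np.cos(np.radians(25)))
for X in (S[0],S[1],S[2],S[3],L,R,*P,*Q): print(proj(F['scene'],X),end=' ')
print(); print([proj(F['scene'],X)[0] for X in P])
# wrist view check: is anything seen?
E
which python3; ls
```

```text
strip end [ 0.5403 -0.2119  0.018 ] [ 0.5381 -0.2602  0.018 ] [ 0.5392 -0.236   0.018 ] 0.048339086171315285
shelf [ 0.5611 -0.1318  0.171 ] [ 0.5538 -0.3348  0.171 ] [ 0.7761 -0.1413  0.171 ] [ 0.7666 -0.3438  0.171 ]
yaw -0.035896916375915064 mid [ 0.5575 -0.2333  0.171 ] side [ 0.215  -0.0096  0.    ] [ 0.2128 -0.009   0.    ]
panel top [array([0.6719, 0.3196, 0.137 ]), array([0.6871, 0.1304, 0.137 ])] [0.6795 0.225  0.137 ] 0.189893302451701
ledge inner top [array([0.4492, 0.3071, 0.0485]), array([0.4563, 0.118 , 0.0485])] [0.4527 0.2126 0.0485] 0.18917804407318944
[0.2268 0.0124 0.0885] 3.1375974434072083 0.2211391000369426
[249.1547 202.3599] [196.1146 223.7169] [289.3984 235.1048] [231.8353 262.268 ] [228.4534 243.1757] [216.6491 248.389 ] [360.2582 181.6753] [329.1196 200.2953] [314.7099 179.4838] [283.175 194.7  ] 
[np.float64(360.25815738727215), np.float64(329.11957712355354)]
/bin/python3
f0.pkl
h.py
pics
```

>>> move_arm:
  rows:
    - [0, 0, -4, 0, 0, 0, 1]
    - [0, 0, -4, 0, 0, 0, 1]
    - [0, 0, -4, 0, 0, 0, 1]
    - [2.7, -2.3, 0, 0, 0, 0, 1]
    - [2.7, -2.3, 0, 0, 0, 0, 1]
    - [2.7, -2.3, 0, 0, 0, 0, 1]
    - [2.7, -2.3, 0, 0, 0, 0, 1]
    - [2.7, -2.3, 0, 0, 0, 0, 1]
    - [2.7, -2.3, 0, 0, 0, 0, 1]
    - [2.7, -2.3, 0, 0, 0, 0, 1]
    - [2.7, -2.3, 0, 0, 0, 0, 1]
    - [2.7, -2.3, 0, 0, 0, 0, 1]
    - [2.7, -2.3, 0, 0, 0, 0, 1]
    - [2.7, -2.3, 0, 0, 0, 0, 1]
    - [0, 0, 0, 0, 0, 5.8, 1]
    - [0, 0, 0, 0, 0, 5.8, 1]
    - [0, 0, 0, 0, 0, 5.8, 1]

```text
time: 1.57
tool_pos: [0.3835, -0.2815, 0.37]
tool_rot: [-0.0, 1.0, -0.022, -0.0]
contact_force: [0.0, -0.1, -0.8]
gripper_width: 1.0
grasp_force: 0.0
```

```bash
python3 - <<'E'
from h import *
s=manip.state();np.set_printoptions(precision=4,suppress=True)
print({k:s[k] for k in('time','joint_pos','tool_pos','tool_rot')})
E
```

```text
{'time': 1.5667, 'joint_pos': array([-0.7897, -0.3527,  1.7802, -0.0001,  1.7145,  0.8259]), 'tool_pos': array([ 0.3835, -0.2815,  0.37  ]), 'tool_rot': array([-0.0001,  0.9997, -0.0224, -0.0002])}
```

>>> move_arm:
  rows:
    - [0, 0, 0, 0, 6, 0, 1]
    - [0, 0, 0, 0, 6, 0, 1]
    - [0, 0, 0, 0, 6, 0, 1]
    - [0, 0, 0, 0, 6, 0, 1]
    - [0, 0, 0, 0, 6, 0, 1]

```text
time: 1.98
tool_pos: [0.3833, -0.2823, 0.3708]
tool_rot: [0.006, 0.965, -0.02, 0.261]
contact_force: [-0.3, -0.3, 0.3]
gripper_width: 0.998
grasp_force: 0.0
```

```bash
python3 - <<'E'
from h import *
s=manip.state();np.set_printoptions(precision=4,suppress=True)
print({k:s[k] for k in('time','joint_pos','tool_pos','tool_rot')})
E
```

```text
{'time': 1.9833, 'joint_pos': array([-1.0316, -0.6281,  2.0227,  0.4384,  1.4483,  0.5926]), 'tool_pos': array([ 0.3833, -0.2823,  0.3708]), 'tool_rot': array([ 0.006 ,  0.965 , -0.0199,  0.2613])}
```

```bash
cat > kin.py <<'E'
import numpy as np, json
from scipy.spatial.transform import Rotation as Ro
from scipy.optimize import least_squares
D=[([-1.42796513,.0532116251,1.61398097,0,1.47598901,-.118974],[.16172445,-.60324452,.24934],[-7.946e-4,.991444,.1305276,0]),
([-0.7897,-0.3527,1.7802,-0.0001,1.7145,0.8259],[.3835,-.2815,.37],[-.0001,.9997,-.0224,-.0002]),
([-1.0316,-0.6281,2.0227,.4384,1.4483,.5926],[.3833,-.2823,.3708],[.006,.965,-.0199,.2613])]
LO=np.array([-3.01,-1.01,.06,-1.02,.09,-3.14]);HI=np.array([3.01,2.22,2.58,4.17,2.62,3.14])
q2R=lambda q:Ro.from_quat(np.r_[q[1:],q[0]])
def fk(q,p,c=None):
    a1,d1,L2,a3,L3,d6=p
    B=Ro.from_euler('z',q[0]); S=B*Ro.from_euler('y',q[1]); E=S*Ro.from_euler('y',q[2])
    W=E*Ro.from_euler('ZYZ',[q[3],q[4],q[5]])
    X=B.apply([a1,0,0])+[0,0,d1]+S.apply([0,0,L2])+E.apply([a3,0,L3])+W.apply([0,0,d6])
    return X,W
def fit():
    f=lambda p:np.concatenate([fk(q,p)[0]-x for q,x,_ in D])
    r=least_squares(f,[.0,.35,.45,0,.45,.2]);return r.x,r.fun
P,res=fit()
C=fk(D[0][0],P)[1].inv()*q2R(D[0][2])
def ik(X,R,seeds,free=False):
    """R desired tool rotation; returns in-range solutions"""
    out=[]
    for s in seeds:
        def g(q):
            x,W=fk(q,P); return np.r_[(x-X)*5,((W*C).inv()*R).as_rotvec()]
        r=least_squares(g,np.clip(s,LO+.01,HI-.01),bounds=(LO,HI))
        if r.cost<1e-6 and not any(np.allclose(r.x,o,atol=.02) for o in out): out.append(r.x)
    return out
def leanR(th,psi,half=False):
    th,psi=np.radians([th,psi]); z=np.array([np.sin(th)*np.cos(psi),np.sin(th)*np.sin(psi),-np.cos(th)])
    y=np.array([np.sin(psi),-np.cos(psi),0]); x=np.cross(y,z)
    if half:x,y=-x,-y
    return Ro.from_matrix(np.c_[x,y,z])
E
python3 - <<'E'
from kin import *
np.set_printoptions(precision=3,suppress=True)
print(P,np.abs(res).max()); print(C.as_rotvec(),[((fk(q,P)[1]*C).inv()*q2R(t)).magnitude() for q,_,t in D])
rng=np.random.default_rng(0); seeds=rng.uniform(LO,HI,(60,6))
for nm,X in (('grasp',[.568,-.236,.013]),('pulled',[.40,-.228,.02]),('place',[.487,.213,.052])):
  for th in ((30,40,50) if nm!='place' else (45,55,65,70)):
    for h in (0,1):
      for q in ik(np.array(X),leanR(th,-2.4 if nm!='place' else 3,h),seeds): print(nm,th,h,q)
E
```

```text
[-0.035  0.578  0.672  0.501  0.671  0.436] 0.07343703011689064
[-0.     0.     1.571] [1.6653364993571733e-16, 5.947730197582181e-05, 0.00015784784848604062]
grasp 30 0 [-0.575  0.375  1.877  0.565  0.495  0.59 ]
grasp 30 1 [-0.575  0.375  1.877  0.565  0.495 -2.552]
grasp 40 0 [-0.662  0.463  1.918  1.191  0.414 -0.09 ]
grasp 40 1 [-0.662  0.463  1.918  1.191  0.414  3.052]
grasp 50 0 [-0.759  0.604  1.925  1.773  0.54  -0.745]
grasp 50 1 [-0.759  0.604  1.925  1.773  0.54   2.396]
pulled 30 0 [-0.877  0.276  2.061  0.758  0.57   0.135]
pulled 30 0 [2.265 2.133 2.153 3.66  0.845 0.446]
pulled 30 1 [ 2.265  2.133  2.153  3.66   0.845 -2.696]
pulled 30 1 [-0.877  0.276  2.061  0.758  0.57  -3.007]
pulled 40 0 [-1.065  0.418  2.071  1.223  0.623 -0.478]
pulled 40 0 [ 2.077  1.947  2.152  4.043  0.775 -0.062]
pulled 40 1 [-1.065  0.418  2.071  1.223  0.623  2.663]
pulled 40 1 [2.077 1.947 2.152 4.043 0.775 3.08 ]
pulled 50 0 [-1.271  0.61   2.042  1.465  0.812 -0.913]
pulled 50 1 [-1.271  0.61   2.042  1.465  0.812  2.228]
place 45 0 [-2.308  2.029  2.138  2.176  0.65   3.037]
place 45 1 [-2.308  2.029  2.138  2.176  0.65  -0.104]
place 55 0 [-2.161  1.897  2.103  1.742  0.728 -2.715]
place 55 1 [-2.161  1.897  2.103  1.742  0.728  0.427]
place 65 0 [-2.017  1.854  2.033  1.531  0.921 -2.416]
place 65 1 [-2.017  1.854  2.033  1.531  0.921  0.726]
place 70 0 [-1.955  1.857  1.99   1.475  1.026 -2.327]
place 70 1 [-1.955  1.857  1.99   1.475  1.026  0.814]
```

```bash
python3 - <<'E'
import re
s=open('kin.py').read()
s=s.replace("a1,d1,L2,a3,L3,d6=p","a1,d1,L2,a3,L3,d6,b1,b5=p").replace("B.apply([a1,0,0])","B.apply([a1,b1,0])")
s=s.replace("E.apply([a3,0,L3])","E.apply([a3,0,L3])+(E*Ro.from_euler('z',q[3])).apply([0,b5,0])")
s=s.replace("for q,x,_ in D])","for q,x,_ in D]+[1e-3*(p-p0)])").replace("r=least_squares(f,[.0,.35,.45,0,.45,.2])","p0=np.array([0,.3,.45,0,.45,.2,.04,.03]);r=least_squares(f,p0)")
s=s.replace("return r.x,r.fun","return r.x,r.fun[:3*len(D)]")
open('kin.py','w').write(s)
E
python3 - <<'E'
from kin import *
np.set_printoptions(precision=4,suppress=True)
print(P,np.abs(res).max())
rng=np.random.default_rng(0); seeds=rng.uniform(LO,HI,(40,6))
for nm,X in (('grasp',[.568,-.236,.013]),('pulled',[.40,-.228,.02]),('place',[.487,.213,.052])):
  for th in ((30,40,50) if nm!='place' else (45,55,65,70)):
    for h in (0,1):
      for q in ik(np.array(X),leanR(th,-2.4 if nm!='place' else 3,h),seeds): print(nm,th,h,q)
E
```

```text
[0.0001 0.2381 0.4264 0.0957 0.6098 0.2606 0.0742 0.    ] 1.723905353565036e-05
grasp 30 0 [-0.6352  0.095   2.0771  0.5277  0.5885  0.5908]
grasp 30 1 [-0.6352  0.095   2.0772  0.5278  0.5884 -2.5509]
grasp 40 0 [-0.6807  0.0786  2.1548  0.9288  0.4989  0.1881]
grasp 40 1 [-0.6807  0.0786  2.1548  0.9289  0.4989 -2.9536]
grasp 50 0 [-0.7253  0.0966  2.2147  1.4195  0.5113 -0.3092]
grasp 50 1 [-0.7253  0.0966  2.2147  1.4196  0.5113  2.8323]
pulled 30 0 [-0.9034 -0.3086  2.4259  0.5868  0.755   0.33  ]
pulled 30 1 [-0.9034 -0.3086  2.426   0.5868  0.7549 -2.8117]
pulled 40 0 [-0.993  -0.3311  2.4984  0.8897  0.7389  0.0104]
pulled 40 1 [-0.993  -0.3311  2.4985  0.8898  0.7389 -3.1312]
pulled 50 0 [-1.0828 -0.2996  2.5508  1.2012  0.7879 -0.3295]
pulled 50 1 [-1.0828 -0.2996  2.5508  1.2012  0.7879  2.812 ]
place 45 0 [ 0.3864 -0.2321  2.3885 -0.8112  0.3254  2.5957]
place 45 1 [ 0.3864 -0.2321  2.3885 -0.8114  0.3254 -0.5457]
place 65 0 [ 0.4413 -0.1176  2.4753  4.0024  0.4704 -2.2028]
place 65 1 [ 0.4414 -0.1176  2.4753  4.0023  0.4705  0.9388]
place 70 0 [ 0.4522 -0.0534  2.4786  3.8485  0.5982 -2.0419]
place 70 1 [ 0.4522 -0.0533  2.4786  3.8485  0.5983  1.0997]
```

```bash
python3 - <<'E'
from kin import *
from h import *
np.set_printoptions(precision=3,suppress=True)
w=grab('wrist'); s=grab('scene'); t=grab('top')
import pickle; pickle.dump({'wrist':w,'scene':s,'top':t},open('f1.pkl','wb'))
u,v=proj(s,manip.state()['tool_pos']).astype(int); print(u,v)
m=np.zeros((600,800,3),np.uint8); m[:384,:512]=w['img']
x0,y0=max(u-35,0),max(v-45,0); m[:288,512:]=cv2.resize(s['img'][y0:y0+70,x0:x0+70],(288,288),interpolation=cv2.INTER_CUBIC)
cv2.imwrite('pics/w1.png',m)
rng=np.random.default_rng(0); seeds=rng.uniform(LO,HI,(20,6))
p0=np.array([.565,-.236,.024]); d=np.array([np.cos(.042),-np.sin(.042),0])
for nm,X,psi,ths in (('grasp',p0,-2.4,(20,25,30)),('p140',p0-.14*d,-2.4,(20,25,30)),('p190up',p0-.19*d+[0,0,.06],-2.4,(20,25,30)),('p190hi',p0-.19*d+[0,0,.2],-2.4,(20,25,30)),('place',np.array([.478,.213,.061]),3,(45,48,50,52,55)),('placeup',np.array([.478,.213,.161]),3,(45,50,55))):
  for th in ths:
    for q in ik(X,leanR(th,psi,0),seeds): print(nm,th,q)
E
```

```text
178 143
grasp 20 [-0.595  0.113  1.992  0.265  0.754  0.85 ]
grasp 25 [-0.616  0.087  2.039  0.375  0.677  0.743]
grasp 30 [-0.639  0.067  2.083  0.513  0.609  0.606]
p140 20 [-0.777 -0.194  2.288  0.322  0.81   0.64 ]
p140 25 [-0.814 -0.225  2.332  0.441  0.763  0.519]
p140 30 [-0.852 -0.25   2.374  0.577  0.726  0.379]
p190up 20 [-0.87  -0.457  2.364  0.301  1.014  0.61 ]
p190up 25 [-0.916 -0.503  2.41   0.4    0.982  0.515]
p190up 30 [-0.964 -0.544  2.454  0.508  0.96   0.411]
p190hi 20 [-0.87  -0.629  2.23   0.264  1.308  0.703]
p190hi 25 [-0.916 -0.683  2.275  0.346  1.276  0.641]
p190hi 30 [-0.964 -0.735  2.32   0.433  1.25   0.575]
place 45 [ 0.396 -0.281  2.407 -0.76   0.353  2.547]
place 48 [ 0.405 -0.28   2.427 -0.957  0.32   2.745]
placeup 45 [ 0.396 -0.509  2.368 -0.454  0.575  2.207]
placeup 50 [ 0.411 -0.528  2.41  -0.602  0.496  2.351]
placeup 55 [ 0.427 -0.537  2.449 -0.808  0.427  2.554]
```

View pics/w1.png

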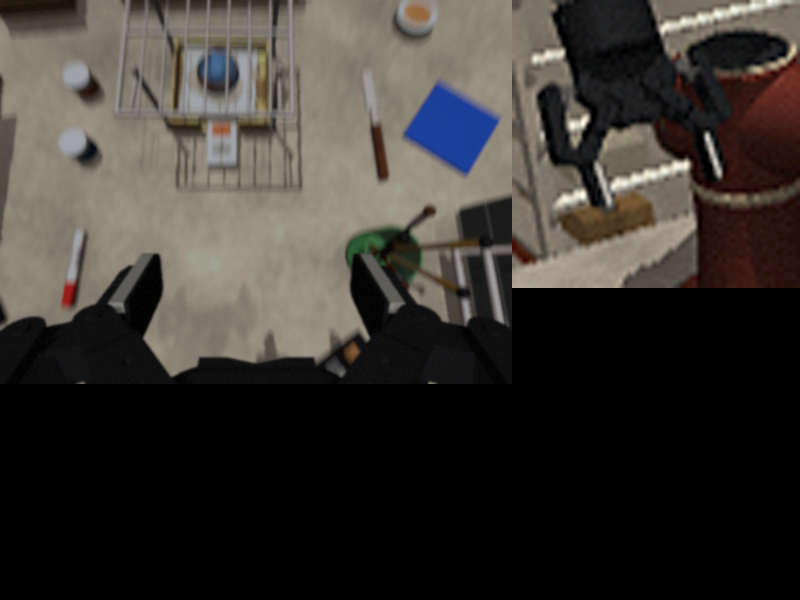

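The wrist picture shows the strip's free end at about (207–236, 125–166) in front of the lip, with the tray and egg behind it. There is no camera body on the gripper. Next I triangulate the end corners from the top and wrist views.

```bash
cat >> kin.py <<'E'
def delta(st,X,R):
    """shift (cm) and turn (deg) in the current tool frame to reach X,R"""
    R0=q2R(st['tool_rot']); return R0.inv().apply(np.array(X)-st['tool_pos'])*100, np.degrees((R0.inv()*R).as_rotvec())
E
python3 - <<'E'
from kin import *
from h import *
import pickle
np.set_printoptions(precision=4,suppress=True)
F=pickle.load(open('f1.pkl','rb'))
def box(f,u0,u1,v0,v1,thr):
    g=f['img'][v0:v1,u0:u1].astype(int); m=((g.min(2)>thr)&(g.max(2)-g.min(2)<40)).astype(np.uint8)
    n,l,s,_=cv2.connectedComponentsWithStats(m); k=1+np.argmax(s[1:,4]); c=np.argwhere(l==k)
    print(s[k]+[u0,v0,0,0,0]); return l==k
for nm,(a,b,c,d) in (('wrist',(195,250,138,180)),('top',(300,328,166,188))):
    f=F[nm]; m=box(f,a,b,c,d,165)
    vs=[c+np.where(m[:,j])[0].max() if m[:,j].any() else -1 for j in range(b-a)]
    us=[(a+np.where(r)[0].min(),a+np.where(r)[0].max()) if r.any() else 0 for r in m]
    print(nm,'bottom',vs); print('lr',us)
    print('proj guess',proj(f,[.5403,-.2119,.018]),proj(f,[.5381,-.2602,.018]))
s=manip.state(); print(s['tool_pos'],q2R(s['tool_rot']).as_matrix())
E
```

```text
Traceback (most recent call last):
ValueError: attempt to get argmax of an empty sequence
```

```bash
python3 - <<'E'
from kin import *
from h import *
import pickle
np.set_printoptions(precision=4,suppress=True,linewidth=200)
F=pickle.load(open('f1.pkl','rb'))
Q={}
for nm,(a,b,c,d) in (('wrist',(198,246,138,176)),('top',(302,326,168,186))):
    f=F[nm]; K=8
    g=cv2.resize(f['img'][c:d,a:b,0],None,fx=K,fy=K,interpolation=cv2.INTER_CUBIC)
    t,m=cv2.threshold(g,0,1,cv2.THRESH_OTSU); n,l,s,_=cv2.connectedComponentsWithStats(m); k=1+np.argmax(s[1:,4]); m=(l==k)
    H,W=m.shape; cols=np.where(m.any(0))[0]; rows=np.where(m.any(1))[0]
    R=np.arange(rows.max()-12*K//4*2,rows.max()-K)  # side edges near the end
    lf=np.polyfit(R,[np.where(m[r])[0].min() for r in R],1); rf=np.polyfit(R,[np.where(m[r])[0].max() for r in R],1)
    Cc=np.arange(cols.min()+3*K//2,cols.max()-3*K//2); bf=np.polyfit(Cc,[np.where(m[:,x])[0].max() for x in Cc],1)
    def X(sf): 
        v=(bf[0]*sf[1]+bf[1])/(1-bf[0]*sf[0]); u=sf[0]*v+sf[1]; return ((u+.5)/K-.5+a,(v+.5)/K-.5+c)
    Q[nm]=(X(lf),X(rf)); print(nm,t,Q[nm],[onplane(f,*p,.018) for p in Q[nm]])
for i in (0,1): print(tri([(F[n],*Q[n][i]) for n in Q]))
s=manip.state(); print(s['tool_pos'],q2R(s['tool_rot']).as_matrix())
E
```

```text
wrist 132.0 ((np.float64(205.3051515152489), np.float64(163.40588036243628)), (np.float64(233.80441241885333), np.float64(162.3246260579625))) [array([ 0.5501, -0.2086,  0.018 ]), array([ 0.55 , -0.254,  0.018])]
top 168.0 ((np.float64(306.43021316682666), np.float64(179.48656840116175)), (np.float64(319.07844180642644), np.float64(179.7532604232274))) [array([ 0.5451, -0.212 ,  0.018 ]), array([ 0.5447, -0.2593,  0.018 ])]
[ 0.5427 -0.2107  0.0356]
[ 0.5386 -0.2554  0.0498]
[ 0.382  -0.2825  0.3691] [[ 0.8663 -0.0443  0.4976]
 [-0.0389 -0.999  -0.0214]
 [ 0.498  -0.0008 -0.8672]]
```

```bash
python3 - <<'E'
from h import *
import pickle
F=pickle.load(open('f0.pkl','rb'));f=F['top']; np.set_printoptions(precision=3,suppress=True)
for n,p,z in(('jar',(588,345),.1),('brush left tip',(606,318),.22),('potA',(395,218),.04),('potB',(395,265),.04),('marker',(392,345),.01),('knifehandle',(597,297),.01)): print(n,onplane(f,p[0]/1.5625,p[1]/1.5625,z))
E
```

```text
jar [ 0.383 -0.444  0.1  ]
brush left tip [ 0.424 -0.449  0.22 ]
potA [ 0.692 -0.009  0.04 ]
potB [ 0.575 -0.011  0.04 ]
marker [ 0.388 -0.007  0.01 ]
knifehandle [ 0.51  -0.495  0.01 ]
```

>>> move_arm:
  rows:
    - [0, -2.5, 0, 0, 0, 0, 1]
    - [0, -2.5, 0, 0, 0, 0, 1]
    - [-0.2, 0, 4, 0, 0, 0, 1]
    - [-0.2, 0, 4, 0, 0, 0, 1]
    - [-0.2, 0, 4, 0, 0, 0, 1]
    - [-0.2, 0, 4, 0, 0, 0, 1]
    - [-0.2, 0, 4, 0, 0, 0, 1]
    - [-0.2, 0, 3, 0, 0, 0, 1]
    - [0, 0, 0, 0, 0, 0, 0.4]
    - [0, 0, 0, 0, 0, 0, 0.4]
    - [0, 0, 0, 0, 0, 0, 0.4]

```text
time: 3.05
tool_pos: [0.4908, -0.2372, 0.1671]
tool_rot: [0.006, 0.966, -0.02, 0.259]
contact_force: [0.5, 0.0, 1.8]
gripper_width: 0.7
grasp_force: 0.0
```

```bash
python3 - <<'E'
from kin import *
from h import *
np.set_printoptions(precision=4,suppress=True)
import pickle
f=grab('wrist','w2'); t=grab('top'); pickle.dump({'wrist':f,'top':t},open('f2.pkl','wb')); s=manip.state(); print(s['tool_pos'],s['gripper_width'],s['time'],s['joint_pos'],fk(s['joint_pos'],P)[0]); print(q2R(s['tool_rot']).as_matrix())
E
```

```text
[ 0.4908 -0.238   0.1685] 0.7000192802566909 3.15 [-0.7462 -0.3468  2.1707  0.4121  0.9405  0.6841] [ 0.4909 -0.238   0.1686]
[[ 0.8635 -0.0419  0.5025]
 [-0.0345 -0.9991 -0.024 ]
 [ 0.5031  0.0034 -0.8642]]
```

View pics/w2.png

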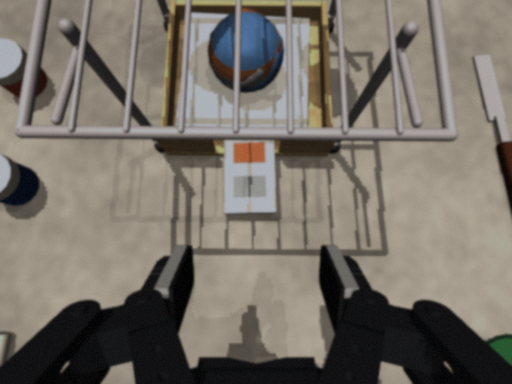

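The wrist view shows the strip end squarely ahead: top-face front corners near (225,213) and (275,211), lip at row 145, shelf front rod at row 132, open fingers at columns 175 and 340.

```bash
cat > meas.py <<'E'
from h import *
def edges(f,a,b,c,d,K=8,depth=5,save=None):
    g=cv2.resize(f['img'][c:d,a:b,0],None,fx=K,fy=K,interpolation=cv2.INTER_CUBIC)
    t,m=cv2.threshold(g,0,1,cv2.THRESH_OTSU); n,l,s,_=cv2.connectedComponentsWithStats(m); k=1+np.argmax(s[1:,4]); m=(l==k)
    cols=np.where(m.sum(0)>2*K)[0]; rows=np.where(m.any(1))[0]
    R=np.arange(rows.max()-depth*K,rows.max()-K)
    lf=np.polyfit(R,[np.where(m[r])[0].min() for r in R],1); rf=np.polyfit(R,[np.where(m[r])[0].max() for r in R],1)
    Cc=np.arange(cols.min()+3*K//2,cols.max()-3*K//2); bf=np.polyfit(Cc,[np.where(m[:,x])[0].max() for x in Cc],1)
    o=[]
    for sf in (lf,rf):
        v=(bf[0]*sf[1]+bf[1])/(1-bf[0]*sf[0]); u=sf[0]*v+sf[1]; o.append(((u+.5)/K-.5+a,(v+.5)/K-.5+c))
        v=R.min(); u=sf[0]*v+sf[1]; o.append(((u+.5)/K-.5+a,(v+.5)/K-.5+c))
    return o # Lcorner,Lback,Rcorner,Rback
E
python3 - <<'E'
from meas import *
from kin import *
import pickle
np.set_printoptions(precision=4,suppress=True)
F=pickle.load(open('f2.pkl','rb'))
o=edges(F['wrist'],212,290,160,232,depth=35); p=edges(F['top'],302,326,168,186,depth=5)
W=[onplane(F['wrist'],*x,.018) for x in o]
print(o,*W); print('top',p[0],p[2],[onplane(F['top'],*x,.018) for x in (p[0],p[2])])
for i in (0,2): print('tri',tri([(F['wrist'],*o[i]),(F['top'],*p[i])]))
for a,b in ((0,1),(2,3)): d=W[b]-W[a]; print('yaw',np.degrees(np.arctan2(d[1],d[0])))
E
python3 - <<'E'
from kin import *
print(P)
E
```

```text
[(np.float64(223.31753761176864), np.float64(212.03031373769963)), (np.float64(223.90801753393666), np.float64(177.3125)), (np.float64(274.7730434824798), np.float64(211.03588852386812)), (np.float64(274.4820822559793), np.float64(177.3125))] [ 0.5444 -0.2097  0.018 ] [ 0.577  -0.2109  0.018 ] [ 0.5433 -0.2567  0.018 ] [ 0.5751 -0.2581  0.018 ]
top (np.float64(301.5625), np.float64(182.84289374840844)) (np.float64(312.8487571715069), np.float64(180.25655452513163)) [array([ 0.532 , -0.1937,  0.018 ]), array([ 0.5424, -0.236 ,  0.018 ])]
tri [ 0.5561 -0.2019 -0.077 ]
tri [ 0.5717 -0.2607 -0.1342]
yaw -2.131424897262312
yaw -2.570734736015444
[1.27007077e-04 2.38064938e-01 4.26441833e-01 9.57395924e-02
 6.09774328e-01 2.60578695e-01 7.41527790e-02 3.79035294e-05]
```

```bash
python3 - <<'E'
from meas import *
from kin import *
import pickle
np.set_printoptions(precision=4,suppress=True)
F=pickle.load(open('f2.pkl','rb')); f=F['wrist']; s=manip.state(); R0=q2R(s['tool_rot'])
for (u,v),y in (((193,248),-.02975),((187,246),-.02975),((322,246),.02975),((328,245),.02975)):
    c,d=ray(f,u,v); c=R0.inv().apply(c-s['tool_pos']); d=R0.inv().apply(d); print(c+d*(y-c[1])/d[1])
T=pickle.load(open('f1.pkl','rb'))['top']
print([tri([(f,223.3,212.03),(T,306.43,179.49)]),tri([(f,274.8,211.04),(T,319.08,179.75)])])
R=leanR(30,-2.35)
z=R.as_matrix()[:,2]
G=np.array([.572,-.2352,.024])
print('to G',delta(s,G,R),'pre(6cm back)',delta(s,G-.06*z,R),z)
E
```

```text
[ 0.0079 -0.0298  0.0136]
[ 0.0148 -0.0297  0.0023]
[0.0084 0.0297 0.0148]
[0.0147 0.0297 0.0035]
[array([ 0.5426, -0.2108,  0.0292]), array([ 0.5389, -0.2552,  0.0448])]
to G (array([-0.2718, -0.6654, 16.5623]), array([ 0.1916, -0.2059,  0.0525])) pre(6cm back) (array([-0.2503, -0.6453, 10.5624]), array([ 0.1916, -0.2059,  0.0525])) [ 0.4996 -0.0205 -0.866 ]
```

>>> move_arm:
  rows:
    - [-0.4, -0.33, 0, 0.2, -0.2, 0, 0.4]
    - [-0.4, -0.33, 0, 0, 0, 0, 0.4]
    - [0, 0, 3.5, 0, 0, 0, 0.4]
    - [0, 0, 3.5, 0, 0, 0, 0.4]
    - [0, 0, 3.0, 0, 0, 0, 0.4]
    - [0, 0, 1.5, 0, 0, 0, 0.4]
    - [0, 0, 1.5, 0, 0, 0, 0.4]
    - [0, 0, 1, 0, 0, 0, 0.4]
    - [0, 0, 1, 0, 0, 0, 0.4]
    - [0, 0, 0.5, 0, 0, 0, 0.4]
    - [0, 0, 0, 0, 0, 0, 0.4]
    - [0, 0, 0, 0, 0, 0, 0.4]

```text
time: 4.15
tool_pos: [0.56, -0.2328, 0.0272]
tool_rot: [0.004, 0.966, -0.02, 0.257]
contact_force: [0.8, 0.2, 0.1]
gripper_width: 0.7
grasp_force: 0.0
```

```bash
python3 - <<'E'
from kin import *
from h import *
np.set_printoptions(precision=4,suppress=True)
f=grab('wrist','w3'); s=manip.state(); print(s['tool_pos'],s['contact_force'],s['time']); print(delta(s,[.566,-.235,.024],leanR(30,-2.35)))
E
```

```text
[ 0.5602 -0.2329  0.0275] [ 0.0719 -0.5617 -0.2733] 4.2
(array([0.3391, 0.1845, 0.5994]), array([-0.1386,  0.1466, -0.0338]))
```

View pics/w3.png

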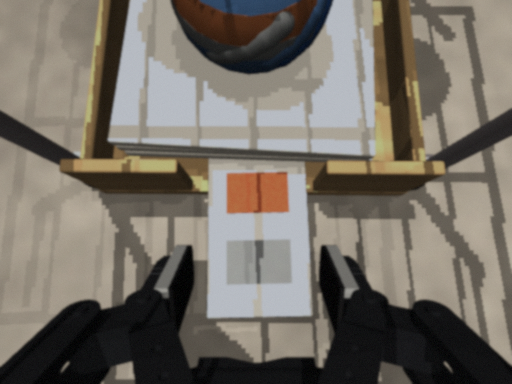

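The view shows the strip between the fingers: strip columns 208–310, finger tips at 192 and 322, so it is well centred. The notch leaves a gap on both sides, and the stack sits just behind the lip. Moving the last few mm and closing.

>>> move_arm:
  rows:
    - [0.3, 0.05, 0.3, 0, 0, 0, 0.4]
    - [0, 0, 0.2, 0, 0, 0, 0.4]
    - [0, 0, 0, 0, 0, 0, 0.2]
    - [0, 0, 0, 0, 0, 0, 0]
    - [0, 0, 0, 0, 0, 0, -0.3]
    - [0, 0, 0, 0, 0, 0, -1]
    - [0, 0, 0, 0, 0, 0, -1]
    - [0, 0, 0, 0, 0, 0, -1]

```text
time: 4.87
tool_pos: [0.5654, -0.2336, 0.0246]
tool_rot: [0.004, 0.966, -0.019, 0.257]
contact_force: [-3.9, 0.1, 5.2]
gripper_width: 0.542
grasp_force: 61.0
```

```bash
python3 - <<'E'
from kin import *
from h import *
np.set_printoptions(precision=4,suppress=True)
s=manip.state(); print(s['tool_pos'],s['contact_force'],s['gripper_width'],s['grasp_force']); R=q2R(s['tool_rot']); print(R.as_matrix())
a=np.radians(-2.35); d=-np.array([np.cos(a),np.sin(a),0]); print('1 mm pull in tool cm',R.inv().apply(d)*.1, leanR(30,-2.35).inv().apply(d))
E
```

```text
[ 0.5654 -0.2336  0.0246] [-3.8987  0.0827  5.151 ] 0.5421110833541827 61.04162335395813
[[ 0.8668 -0.0396  0.4972]
 [-0.0355 -0.9992 -0.0177]
 [ 0.4975 -0.0023 -0.8675]]
1 mm pull in tool cm [-0.0867 -0.0001 -0.0497] [-0.866  0.    -0.5  ]
```

>>> move_arm:
  rows:
    - [-0.052, 0, -0.03, 0, 0, 0, -1]
    - [-0.087, 0, -0.05, 0, 0, 0, -1]
    - [-0.104, 0, -0.06, 0, 0, 0, -1]
    - [-0.13, 0, -0.075, 0, 0, 0, -1]
    - [-0.13, 0, -0.075, 0, 0, 0, -1]
    - [-0.13, 0, -0.075, 0, 0, 0, -1]
    - [-0.13, 0, -0.075, 0, 0, 0, -1]
    - [-0.13, 0, -0.075, 0, 0, 0, -1]
    - [-0.13, 0, -0.075, 0, 0, 0, -1]
    - [-0.13, 0, -0.075, 0, 0, 0, -1]
    - [-0.13, 0, -0.075, 0, 0, 0, -1]
    - [-0.13, 0, -0.075, 0, 0, 0, -1]

```text
time: 5.87
tool_pos: [0.5505, -0.233, 0.0248]
tool_rot: [0.004, 0.966, -0.02, 0.259]
contact_force: [13.4, 0.1, -6.1]
gripper_width: 0.537
grasp_force: 63.1
```

```bash
python3 - <<'E'
from kin import *
from meas import *
np.set_printoptions(precision=4,suppress=True)
f=grab('wrist','w4');s=manip.state(); print(s['tool_pos'],s['contact_force'],s['ft_torque'],s['gripper_width'],s['grasp_force'])
E
```

```text
[ 0.5502 -0.2329  0.0248] [ 8.0666  0.6926 -2.775 ] [-0.0473 -0.7558  0.1435] 0.5411895703193274 63.68783581455318
```

View pics/w4.png

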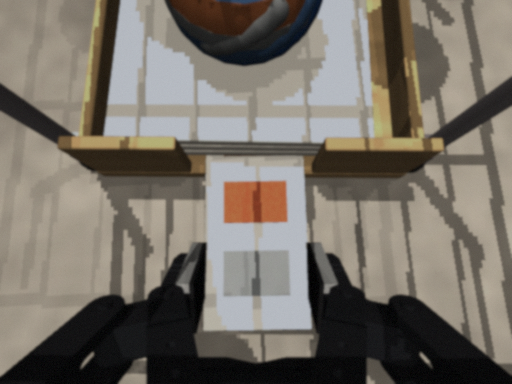

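The strip follows the hand: its end stays at row 330 with the pads at row 260. The tiles now rest against the lip and the egg is upright. Continuing the draw.

>>> move_arm:
  rows:
    - [-0.13, 0, -0.075, 0, 0, 0, -1]
    - [-0.13, 0, -0.075, 0, 0, 0, -1]
    - [-0.13, 0, -0.075, 0, 0, 0, -1]
    - [-0.13, 0, -0.075, 0, 0, 0, -1]
    - [-0.13, 0, -0.075, 0, 0, 0, -1]
    - [-0.13, 0, -0.075, 0, 0, 0, -1]
    - [-0.13, 0, -0.075, 0, 0, 0, -1]
    - [-0.13, 0, -0.075, 0, 0, 0, -1]
    - [-0.13, 0, -0.075, 0, 0, 0, -1]
    - [-0.13, 0, -0.075, 0, 0, 0, -1]
    - [-0.13, 0, -0.075, 0, 0, 0, -1]
    - [-0.13, 0, -0.075, 0, 0, 0, -1]
    - [-0.13, 0, -0.075, 0, 0, 0, -1]
    - [-0.13, 0, -0.075, 0, 0, 0, -1]
    - [-0.13, 0, -0.075, 0, 0, 0, -1]
    - [-0.13, 0, -0.075, 0, 0, 0, -1]
    - [-0.13, 0, -0.075, 0, 0, 0, -1]
    - [-0.13, 0, -0.075, 0, 0, 0, -1]
    - [-0.13, 0, -0.075, 0, 0, 0, -1]
    - [-0.13, 0, -0.075, 0, 0, 0, -1]

```text
time: 7.58
tool_pos: [0.5212, -0.2325, 0.0259]
tool_rot: [0.005, 0.965, -0.021, 0.26]
contact_force: [15.2, -0.5, -5.8]
gripper_width: 0.538
grasp_force: 63.3
```

>>> move_arm:
  rows:
    - [-0.13, 0, -0.075, 0, 0, 0, -1]
    - [-0.13, 0, -0.075, 0, 0, 0, -1]
    - [-0.13, 0, -0.075, 0, 0, 0, -1]
    - [-0.13, 0, -0.075, 0, 0, 0, -1]
    - [-0.13, 0, -0.075, 0, 0, 0, -1]
    - [-0.13, 0, -0.075, 0, 0, 0, -1]
    - [-0.13, 0, -0.075, 0, 0, 0, -1]
    - [-0.13, 0, -0.075, 0, 0, 0, -1]
    - [-0.13, 0, -0.075, 0, 0, 0, -1]
    - [-0.13, 0, -0.075, 0, 0, 0, -1]
    - [-0.13, 0, -0.075, 0, 0, 0, -1]
    - [-0.13, 0, -0.075, 0, 0, 0, -1]
    - [-0.13, 0, -0.075, 0, 0, 0, -1]
    - [-0.13, 0, -0.075, 0, 0, 0, -1]
    - [-0.13, 0, -0.075, 0, 0, 0, -1]
    - [-0.13, 0, -0.075, 0, 0, 0, -1]
    - [-0.13, 0, -0.075, 0, 0, 0, -1]
    - [-0.13, 0, -0.075, 0, 0, 0, -1]
    - [-0.13, 0, -0.075, 0, 0, 0, -1]
    - [-0.13, 0, -0.075, 0, 0, 0, -1]

```text
time: 9.25
tool_pos: [0.4916, -0.2317, 0.0266]
tool_rot: [0.005, 0.965, -0.021, 0.26]
contact_force: [14.0, 0.4, -3.3]
gripper_width: 0.535
grasp_force: 63.4
```

>>> move_arm:
  rows:
    - [-0.13, 0, -0.075, 0, 0, 0, -1]
    - [-0.13, 0, -0.075, 0, 0, 0, -1]
    - [-0.13, 0, -0.075, 0, 0, 0, -1]
    - [-0.13, 0, -0.075, 0, 0, 0, -1]
    - [-0.13, 0, -0.075, 0, 0, 0, -1]
    - [-0.13, 0, -0.075, 0, 0, 0, -1]
    - [-0.13, 0, -0.075, 0, 0, 0, -1]
    - [-0.13, 0, -0.075, 0, 0, 0, -1]
    - [-0.13, 0, -0.075, 0, 0, 0, -1]
    - [-0.13, 0, -0.075, 0, 0, 0, -1]
    - [-0.13, 0, -0.075, 0, 0, 0, -1]
    - [-0.13, 0, -0.075, 0, 0, 0, -1]
    - [-0.13, 0, -0.075, 0, 0, 0, -1]
    - [-0.13, 0, -0.075, 0, 0, 0, -1]
    - [-0.13, 0, -0.075, 0, 0, 0, -1]
    - [-0.13, 0, -0.075, 0, 0, 0, -1]
    - [-0.13, 0, -0.075, 0, 0, 0, -1]
    - [-0.13, 0, -0.075, 0, 0, 0, -1]
    - [-0.13, 0, -0.075, 0, 0, 0, -1]
    - [-0.13, 0, -0.075, 0, 0, 0, -1]

```text
time: 10.92
tool_pos: [0.4586, -0.229, 0.024]
tool_rot: [0.004, 0.966, -0.02, 0.257]
contact_force: [3.2, 0.8, -0.6]
gripper_width: 0.539
grasp_force: 64.1
```

```bash
python3 - <<'E'
from kin import *
from meas import *
np.set_printoptions(precision=4,suppress=True)
f=grab('wrist','w5');s=manip.state(); print(s['tool_pos'],s['contact_force'],s['ft_torque'],s['gripper_width'],s['grasp_force'],s['joint_pos'])
E
```

```text
[ 0.4585 -0.229   0.0239] [ 1.8925 -1.0196  0.1651] [-0.0687 -0.0628 -0.0084] 0.5410091102825033 64.19819370794411 [-0.7859 -0.1687  2.3065  0.563   0.6883  0.4425]
```

View pics/w5.png

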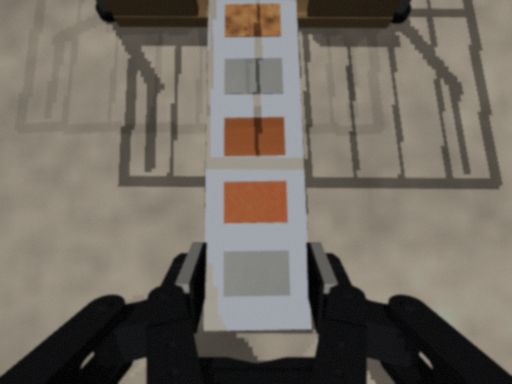

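The strip is out about 107 mm with five dabs showing and is still straight in the hand, far end near the lip at row 0. Pulling another 48 mm clears the tray.

>>> move_arm:
  rows:
    - [-0.13, 0, -0.075, 0, 0, 0, -1]
    - [-0.13, 0, -0.075, 0, 0, 0, -1]
    - [-0.13, 0, -0.075, 0, 0, 0, -1]
    - [-0.13, 0, -0.075, 0, 0, 0, -1]
    - [-0.13, 0, -0.075, 0, 0, 0, -1]
    - [-0.13, 0, -0.075, 0, 0, 0, -1]
    - [-0.13, 0, -0.075, 0, 0, 0, -1]
    - [-0.13, 0, -0.075, 0, 0, 0, -1]
    - [-0.13, 0, -0.075, 0, 0, 0, -1]
    - [-0.13, 0, -0.075, 0, 0, 0, -1]
    - [-0.13, 0, -0.075, 0, 0, 0, -1]
    - [-0.13, 0, -0.075, 0, 0, 0, -1]
    - [-0.13, 0, -0.075, 0, 0, 0, -1]
    - [-0.13, 0, -0.075, 0, 0, 0, -1]
    - [-0.13, 0, -0.075, 0, 0, 0, -1]
    - [-0.13, 0, -0.075, 0, 0, 0, -1]
    - [-0.13, 0, -0.075, 0, 0, 0, -1]
    - [-0.13, 0, -0.075, 0, 0, 0, -1]
    - [-0.13, 0, -0.075, 0, 0, 0, -1]
    - [-0.13, 0, -0.075, 0, 0, 0, -1]

```text
time: 12.63
tool_pos: [0.4287, -0.2279, 0.0242]
tool_rot: [0.004, 0.966, -0.02, 0.257]
contact_force: [0.2, 0.2, -2.1]
gripper_width: 0.541
grasp_force: 64.2
```

>>> move_arm:
  rows:
    - [-0.17, 0, -0.1, 0, 0, 0, -1]
    - [-0.17, 0, -0.1, 0, 0, 0, -1]
    - [-0.17, 0, -0.1, 0, 0, 0, -1]
    - [-0.17, 0, -0.1, 0, 0, 0, -1]
    - [-0.17, 0, -0.1, 0, 0, 0, -1]
    - [-0.17, 0, -0.1, 0, 0, 0, -1]
    - [-0.17, 0, -0.1, 0, 0, 0, -1]
    - [-0.17, 0, -0.1, 0, 0, 0, -1]
    - [-0.17, 0, -0.1, 0, 0, 0, -1]
    - [-0.17, 0, -0.1, 0, 0, 0, -1]
    - [-0.17, 0, -0.1, 0, 0, 0, -1]
    - [0, 0, 0, 0, 0, 0, -1]
    - [0, 0, 0, 0, 0, 0, -1]

```text
time: 13.72
tool_pos: [0.4071, -0.2271, 0.0245]
tool_rot: [0.004, 0.966, -0.02, 0.257]
contact_force: [-0.7, 0.5, -3.6]
gripper_width: 0.541
grasp_force: 64.2
```

```bash
python3 - <<'E'
from kin import *
from meas import *
np.set_printoptions(precision=4,suppress=True)
f=grab('wrist');c=grab('scene');s=manip.state(); print(s['tool_pos'],s['contact_force'],s['ft_torque'],s['gripper_width'],s['time'],s['joint_pos'])
import pickle; pickle.dump((f,c),open('f6.pkl','wb'))
m=np.zeros((600,800,3),np.uint8); m[:384,:512]=f['img']; m[:384,512:]=cv2.resize(c['img'][200:296,185:257],(288,384),interpolation=cv2.INTER_CUBIC); cv2.imwrite('pics/w6.png',m[:384])
E
```

```text
[ 0.4072 -0.2271  0.0245] [ 0.9746 -0.3178 -2.0163] [-0.0116  0.5316  0.0505] 0.5405598534585331 13.8167 [-0.8853 -0.3015  2.4101  0.5743  0.7581  0.358 ]
```

View pics/w6.png

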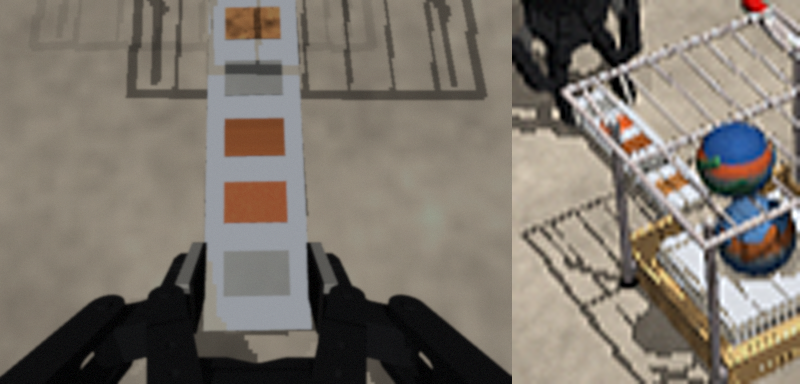

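The strip is fully out and straight in the hand, with its far end beyond row 0. The scene crop shows the tiles lying flat in the tray and the egg upright. I'll set the strip on the clear bench and regrip it squarely at its middle.

>>> move_arm:
  rows:
    - [-0.1, 0, 0.17, 0, 0, 0, -1]
    - [-0.1, 0, 0.18, 0, 0, 0, -1]
    - [0, 0, 0, 0, 0, 0, -1]
    - [0, 0, 0, 0, 0, 0, 0.2]
    - [0, 0, 0, 0, 0, 0, 0.4]
    - [0, 0, 0, 0, 0, 0, 0.4]
    - [0, 0, -0.5, 0, 0, 0, 0.4]
    - [0, 0, -2, 0, 0, 0, 0.5]
    - [0, 0, -3, 0, 0, 0, 0.5]
    - [0, 0, -3, 0, -6, 0, 0.5]
    - [0, 0, -2, 0, -6, 0, 0.5]
    - [0, 0, -1, 0, -6, 0, 0.5]
    - [0, 0, -1, 0, -6, 0, 0.5]
    - [0, 0, -1, 0, -6, 0, 0.5]
    - [0, 0, 0, 0, 0, 0, 0.5]
    - [0, 0, 0, 0, 0, 0, 0.5]

```text
time: 15.15
tool_pos: [0.3518, -0.2252, 0.1424]
tool_rot: [-0.001, 1.0, -0.019, -0.0]
contact_force: [0.2, 0.3, -0.8]
gripper_width: 0.757
grasp_force: 0.0
```

```bash
python3 - <<'E'
from kin import *
from meas import *
np.set_printoptions(precision=4,suppress=True)
f=grab('wrist','w7');s=manip.state(); print(s['tool_pos'],s['contact_force'],s['gripper_width'],s['time'])
g=f['img'].astype(int); hsv=cv2.cvtColor(f['img'],cv2.COLOR_BGR2HSV)
pred=np.array([proj(f,p) for p in ([.386,-.203,.01],[.386,-.251,.01],[.571,-.2108,.01],[.571,-.2588,.01])]); print('pred corners',pred)
np.savetxt('pred.txt',pred)
E
```

```text
[ 0.3507 -0.2247  0.1413] [ 0.535  -1.1651  0.5146] 0.748595000413361 15.2
pred corners [[ 226.7801  148.756 ]
 [ 287.7798  146.4181]
 [ 219.3134 -151.4532]
 [ 297.7976 -155.5483]]
```

View pics/w7.png

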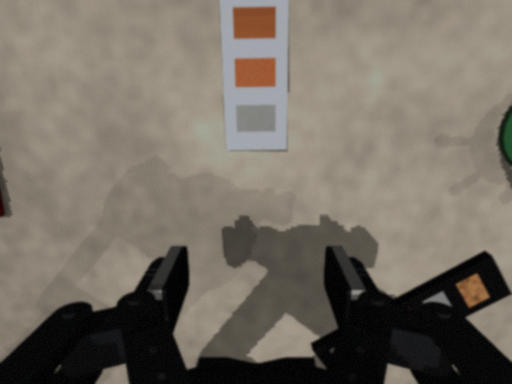

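The strip lies flat on the bench, its near end at (228,150)–(287,150), with the dark bar and the jar at the right edge well clear. That was the last picture, so from here I measure by number.

```bash
cat > strip.py <<'E'
from meas import *
from kin import *
import pickle
np.set_printoptions(precision=4,suppress=True)
f=grab('wrist'); pickle.dump(f,open('f8.pkl','wb')); s=manip.state()
o=edges(f,205,305,20,172,K=6,depth=100)
W=[onplane(f,*x,.010) for x in o]; print(o); print(*W)
w=np.linalg.norm(W[0]-W[2]); e=(W[0]+W[2])/2; d=(W[1]-W[0])+(W[3]-W[2]); d/=np.linalg.norm(d)
psi=np.degrees(np.arctan2(d[1],d[0])); c=e+.0925*d; print('width',w,'end',e,'yaw',psi,'ctr',c)
print('to ctr z=.10',delta(s,[c[0],c[1],.10],leanR(0,psi)), s['tool_pos'])
E
python3 strip.py
```

```text
[(np.float64(204.58333333333334), np.float64(171.4166666666666)), (np.float64(204.58333333333334), np.float64(71.41666666666666)), (np.float64(304.41666666666663), np.float64(171.4166666666667)), (np.float64(304.4166666666667), np.float64(71.41666666666666))]
[ 0.3674 -0.1835  0.01  ] [ 0.4424 -0.1902  0.01  ] [ 0.3643 -0.2634  0.01  ] [ 0.4394 -0.263   0.01  ]
width 0.07996196782549284 end [ 0.3658 -0.2235  0.01  ] yaw -2.390543029101088 ctr [ 0.4583 -0.2273  0.01  ]
to ctr z=.10 (array([10.834 , -0.1426,  4.0354]), array([-0.2499,  0.1699,  0.0756])) [ 0.3501 -0.2245  0.1407]
```

```bash
sed -i "s/g=cv2.resize(f\['img'\]\[c:d,a:b,0\]/im=f['img'].astype(np.float32); im=np.clip(128+4*(im[...,0]-im[...,2]),0,255).astype(np.uint8) if diff else f['img'][...,0]; g=cv2.resize(im[c:d,a:b]/; s/save=None):\n    g/&/; s/depth=5,save=None/depth=5,diff=False/" meas.py
sed -i "s/depth=100)/depth=100,diff=True)/" strip.py; python3 strip.py
```

```text
[(np.float64(225.94843759309163), np.float64(137.70615329647347)), (np.float64(221.94566722311822), np.float64(48.25)), (np.float64(287.70128828846066), np.float64(152.53375511628994)), (np.float64(289.4449523243641), np.float64(48.25))]
[ 0.3929 -0.2023  0.01  ] [ 0.4565 -0.2039  0.01  ] [ 0.3794 -0.2499  0.01  ] [ 0.4545 -0.2519  0.01  ]
width 0.049473552753137286 end [ 0.3862 -0.2261  0.01  ] yaw -1.5013642867215855 ctr [ 0.4786 -0.2285  0.01  ]
to ctr z=.10 (array([12.909 , -0.1106,  4.0012]), array([-0.2548,  0.2012, -0.8428])) [ 0.3497 -0.2245  0.1405]
```

>>> move_arm:
  rows:
    - [3.2, 0, 0, 0, 0.2, -0.4, 0.5]
    - [3.2, 0, 0, 0, 0, -0.4, 0.5]
    - [3.2, 0, 0, 0, 0, 0, 0.5]
    - [3.2, 0, 0, 0, 0, 0, 0.5]
    - [0, -0.1, 3, 0, 0, 0, 0.5]
    - [0, 0, 3, 0, 0, 0, 0.5]
    - [0, 0, 0, 0, 0, 0, 0.5]
    - [0, 0, 0, 0, 0, 0, 0.5]

```text
time: 15.97
tool_pos: [0.4762, -0.2269, 0.0792]
tool_rot: [-0.003, 1.0, -0.014, -0.002]
contact_force: [0.5, -0.1, 0.5]
gripper_width: 0.751
grasp_force: 0.0
```

```bash
python3 - <<'E'
from meas import *
from kin import *
np.set_printoptions(precision=4,suppress=True)
f=grab('wrist'); s=manip.state(); print(s['tool_pos'],s['gripper_width'],s['time'])
# side edges of strip in rows: use b-r mask, rows 60..230
im=f['img'].astype(np.float32); d=cv2.GaussianBlur(np.clip(128+4*(im[...,0]-im[...,2]),0,255).astype(np.uint8),(3,3),0)
Ls,Rs=[],[]
for v in range(40,200,4):
    g=np.gradient(d[v].astype(float)); a=120+np.argmax(g[120:255]); b=255+np.argmin(g[255:390]); Ls.append((a,v));Rs.append((b,v))
out=[]
for pts in (Ls,Rs):
    pts=np.array(pts,float); p=np.polyfit(pts[:,1],pts[:,0],1); r=np.abs(np.polyval(p,pts[:,1])-pts[:,0]); k=r<np.median(r)*2+1; p=np.polyfit(pts[k,1],pts[k,0],1)
    A,B=[onplane(f,np.polyval(p,v),v,.010) for v in (190,50)]; e=B-A; y=A[1]+(s['tool_pos'][0]-A[0])*e[1]/e[0]; out.append((y,np.degrees(np.arctan2(e[1],e[0])))); print(k.sum(),p,out[-1])
y=(out[0][0]+out[1][0])/2; psi=(out[0][1]+out[1][1])/2
print('width',out[0][0]-out[1][0]); print(delta(s,[.4786,y,.018],leanR(0,psi)))
E
```

```text
[ 0.4776 -0.2279  0.0814] 0.7506914466210013 16.0167
27 [  0.1972 192.0571] (np.float64(-0.2129315460590369), np.float64(7.639587775784765))
36 [  0.2047 265.0854] (np.float64(-0.2598897060232638), np.float64(11.937680489757891))
width 0.046958159964226864
(array([0.1258, 0.8761, 6.3337]), array([ -0.2381,   0.0305, -11.3529]))
```

>>> move_arm:
  rows:
    - [0.1, 0.05, 2.5, -0.2, 0, 0, 0.5]
    - [0, 0, 2, 0, 0, 0, 0.5]
    - [0, 0, 1, 0, 0, 0, 0.5]
    - [0, 0, 0.7, 0, 0, 0, 0.5]
    - [0, 0, 0, 0, 0, 0, 0.5]
    - [0, 0, 0, 0, 0, 0, 0.5]

```text
time: 16.52
tool_pos: [0.4803, -0.2289, 0.0208]
tool_rot: [0.001, 1.0, -0.013, 0.001]
contact_force: [1.0, 0.6, 0.1]
gripper_width: 0.751
grasp_force: 0.0
```

```bash
python3 - <<'E'
from kin import *
from h import *
np.set_printoptions(precision=4,suppress=True)
f=grab('wrist','w9'); s=manip.state(); print(s['tool_pos'],s['contact_force'])
# row profile just above finger tips, b-r
im=f['img'].astype(int); 
for v in (215,235): print(v,[int(x) for x in (im[v,:,0]-im[v,:,2])[180:345:4]])
E
```

```text
[ 0.4806 -0.2291  0.0212] [ 0.2633 -0.9663 -0.1746]
215 [-22, -21, -22, -22, -22, -11, 11, 12, 12, 11, 8, -4, -3, -3, -3, -3, -3, -4, -4, -2, -1, -3, -3, -4, -4, -3, -2, 0, 11, 12, 10, 10, 1, -23, -22, -22, -22, -23, -23, -22, -25, -24]
235 [-22, -22, -21, -22, -21, -20, 11, 10, 11, 12, 12, 11, 11, 12, 11, 12, 11, 13, 11, 13, 11, 12, 11, 11, 11, 11, 11, 9, 13, 12, 13, 11, -12, -22, -23, -23, -22, -23, -24, -24, -23, -24]
```

>>> move_arm:
  rows:
    - [0, 0, 0.25, 0, 0, 0, 0.5]
    - [0, 0, 0.05, 0, 0, 0, 0.2]
    - [0, 0, 0, 0, 0, 0, 0]
    - [0, 0, 0, 0, 0, 0, -0.3]
    - [0, 0, 0, 0, 0, 0, -1]
    - [0, 0, 0, 0, 0, 0, -1]
    - [0, 0, 0, 0, 0, 0, -1]
    - [0, 0, 0, 0, 0, 0, -1]

```text
time: 17.23
tool_pos: [0.4805, -0.2288, 0.0177]
tool_rot: [0.001, 1.0, -0.013, 0.001]
contact_force: [-0.7, 0.0, 4.8]
gripper_width: 0.543
grasp_force: 62.9
```

```bash
python3 - <<'E'
from kin import *
from h import *
np.set_printoptions(precision=4,suppress=True)
f=grab('wrist','w10'); s=manip.state(); print(s['tool_pos'],s['contact_force'],s['gripper_width'],s['grasp_force'],s['time'])
rng=np.random.default_rng(0); seeds=np.vstack([s['joint_pos'],rng.uniform(LO,HI,(10,6))])
a=np.radians(25); O=np.array([.459,.2125,.034]); psi=3
R=leanR(25,psi); n=-R.as_matrix()[:,2]; u=R.as_matrix()[:,0]
X=O+u*.0925+n*.018; print(s['joint_pos']);print(X,u,n,ik(X,R,seeds),ik(X+n*.1,R,seeds))
print(q2R(s['tool_rot']).as_matrix())
E
```

```text
[ 0.4806 -0.2289  0.0177] [-0.6795  0.3966  6.1009] 0.5413703561063118 62.927305698394775 17.2833
[-0.5842  0.1014  1.985  -0.0003  1.0532  1.0129]
[0.5351 0.2165 0.0894] [0.9051 0.0474 0.4226] [-0.422  -0.0221  0.9063] [array([ 0.3032, -0.1156,  2.1064, -0.1575,  0.7327,  1.9164])] [array([ 0.3276, -0.35  ,  2.1337, -0.1426,  0.9409,  1.9058])]
[[ 0.9997 -0.0261  0.0015]
 [-0.0261 -0.9997 -0.0013]
 [ 0.0015  0.0013 -1.    ]]
```

>>> move_arm:
  rows:
    - [0, 0, -1, 0, 0, 0, -1]
    - [0, 0, -2, 0, 0, 0, -1]
    - [-2.5, 0, -1, 0, 0, 0, -1]
    - [-2.5, 0, -1, 0, 0, 0, -1]
    - [0, 0, -4, 0, 0, 0, -1]
    - [0, 0, -4, 0, 0, 0, -1]
    - [0, 0, -4, 0, 0, 0, -1]
    - [0, 0, -3, 0, 0, 0, -1]
    - [0, -3, 0, 0, 0, 0, -1]
    - [0, -3.5, 0, 0, 0, 0, -1]
    - [0, -3.5, 0, 0, 0, 0, -1]
    - [0, -3.5, 0, 0, 0, 0, -1]
    - [0, -3.5, 0, 0, 0, 0, -1]
    - [0, -3.5, 0, 0, 0, 0, -1]
    - [0, -3.5, 0, 0, 0, 0, -1]
    - [0, -3.5, 0, 0, 0, 0, -1]
    - [0, -3, 0, 0, 0, 0, -1]
    - [0, -2, 0, 0, 0, 0, -1]
    - [0, 0, 0, 0, 0, 0, -1]

```text
time: 18.87
tool_pos: [0.4372, 0.1009, 0.2159]
tool_rot: [-0.0, 1.0, -0.011, -0.001]
contact_force: [0.8, -0.7, -3.3]
gripper_width: 0.542
grasp_force: 62.6
```

```bash
python3 - <<'E'
from kin import *
from h import *
import pickle
np.set_printoptions(precision=4,suppress=True)
s=manip.state(); print(s['tool_pos'],s['gripper_width'],s['grasp_force'],s['time'])
f=pickle.load(open('f0.pkl','rb'))['top']
hsv=cv2.cvtColor(f['img'],cv2.COLOR_BGR2HSV)
roi=np.zeros(hsv.shape[:2],np.uint8); roi[125:215,150:225]=1
m=cv2.inRange(hsv,(12,75,120),(30,255,255))*roi; m=cv2.morphologyEx(m,cv2.MORPH_OPEN,np.ones((3,3)))
c=max(cv2.findContours(m,cv2.RETR_EXTERNAL,cv2.CHAIN_APPROX_NONE)[0],key=cv2.contourArea)[:,0]
bx=cv2.boundingRect(c);print(bx,len(c))
# lines per side, intersect -> corners
x0,y0,w,h=bx
mm=m>0
rows=np.arange(y0+6,y0+h-8); cols=np.arange(x0+10,x0+w-10)
def rob(x,y):
    p=np.polyfit(x,y,1); r=abs(np.polyval(p,x)-y); k=r<1.0; return np.polyfit(x[k],y[k],1)
L=rob(rows,np.array([np.where(mm[r])[0].min()-.5 for r in rows])); R=rob(rows,np.array([np.where(mm[r])[0].max()+.5 for r in rows]))
T=rob(cols,np.array([np.where(mm[:,x])[0].min()-.5 for x in cols])); B=rob(cols,np.array([np.where(mm[:,x])[0].max()+.5 for x in cols]))
def I(sd,h): v=(h[0]*sd[1]+h[1])/(1-h[0]*sd[0]); return sd[0]*v+sd[1],v
px=[I(L,T),I(R,T),I(L,B),I(R,B)]; print(np.array(px))
# panel points lie on plane through O with slope 25deg: iterate pose
O=np.array([.459,.2125,.034]);psi=3
for _ in range(5):
    p=np.radians(psi); n=np.array([-np.sin(np.radians(25))*np.cos(p),-np.sin(np.radians(25))*np.sin(p),np.cos(np.radians(25))])
    W=[]
    for u,v in px:
        cc,d=ray(f,u,v); W.append(cc+d*(n@(O-cc))/(n@d))
    W=np.array(W); dl=W[0]-W[2]; dr=W[1]-W[3]; dm=dl+dr; psi=np.degrees(np.arctan2(dm[1],dm[0])); mid=(W[0]+W[1])/2
    u=np.cross([0,0,0],[0,0,0]); p=np.radians(psi); u=np.array([np.cos(p)*np.cos(np.radians(25)),np.sin(p)*np.cos(np.radians(25)),np.sin(np.radians(25))])
    O2=mid-.244*u; O=np.array([O2[0],O2[1],.034])
print(W,psi,O,np.linalg.norm(W[0]-W[1]),np.linalg.norm(dl),[np.degrees(np.arctan2(a[1],a[0])) for a in (dl,dr)],np.degrees(np.arctan2(-(W[0]-W[1])[0],(W[0]-W[1])[1])))
E
```

```text
[0.4372 0.1009 0.2159] 0.5418907549594911 62.62206315994263 18.8667
(159, 132, 58, 74) 267
[[157.8449 133.2067]
 [211.7946 131.1409]
 [164.8813 203.0463]
 [216.929  203.7207]]
[[0.6788 0.3236 0.1373]
 [0.6889 0.1334 0.1369]
 [0.4471 0.3106 0.0291]
 [0.4479 0.1193 0.0243]] 3.2858431902010596 [0.4631 0.2158 0.034 ] 0.19052641349502486 0.2560729248384956 [np.float64(3.223783755161835), np.float64(3.345510286936503)] 3.0139677726835603
```

```bash
cat > tgt.py <<'E'
from kin import *
from h import *
import sys
np.set_printoptions(precision=3,suppress=True)
O=np.array([.461,.2155,.034]); PSI=3.2; R=leanR(25,PSI); M=R.as_matrix(); u,y,n=M[:,0],-M[:,1],-M[:,2]
def panel(X): d=np.array(X)-O; return np.array([d@u,d@y,d@n])*1000
def show(xs,h):
    s=manip.state(); X=O+u*xs+n*h; print('t',s['time'],'F',s['contact_force'],'panel mm',panel(s['tool_pos']),'delta',delta(s,X,R), 'w',s['gripper_width'])
    F=R.inv().apply(s['contact_force']); print('F tool-target frame',F)
if __name__=='__main__': show(float(sys.argv[1]),float(sys.argv[2]))
E
python3 tgt.py .1045 .1
```

```text
t 18.8667 F [ 0.759 -0.686 -3.33 ] panel mm [  49.531 -113.084  177.56 ] delta (array([  7.37 , -11.908,   4.705]), array([ 0.914, 25.078, -4.369])) w 0.5418907549594911
F tool-target frame [-0.755  0.727  3.322]
```

>>> move_arm:
  rows:
    - [1.8, -3, 0, 0, 0, 0, -1]
    - [1.8, -3, 0, 0, 0, 0, -1]
    - [1.8, -3, 0, 0, 0, 0, -1]
    - [1.8, -3, 0, 0, 0, 0, -1]
    - [0, 0, 0, 0.2, 5, -0.9, -1]
    - [0, 0, 0, 0.2, 5, -0.9, -1]
    - [0, 0, 0, 0.2, 5, -0.9, -1]
    - [0, 0, 0, 0.2, 5, -0.9, -1]
    - [0, 0, 0, 0.1, 5, -0.8, -1]
    - [0, 0, 0, 0, 0, 0, -1]
    - [0, 0, 0, 0, 0, 0, -1]
    - [0, 0, 0, 0, 0, 0, -1]

```text
time: 19.87
tool_pos: [0.5136, 0.2155, 0.2167]
tool_rot: [-0.005, 0.976, 0.025, 0.216]
contact_force: [0.1, 0.2, -1.7]
gripper_width: 0.54
grasp_force: 62.9
```

```bash
python3 tgt.py .1045 .06; python3 - <<'E'
from tgt import *
f=grab('wrist','w11'); im=f['img']; print(manip.state()['tool_pos'])
hsv=cv2.cvtColor(im,cv2.COLOR_BGR2HSV)
# predicted pixels of panel side edges / upper edge corners with current estimate
for nm,(a,b) in {'UL':(.244,.095),'UR':(.244,-.095),'ML':(.15,.095),'MR':(.15,-.095),'LL':(.03,.095),'LR':(.03,-.095)}.items(): print(nm,proj(f,O+u*a+y*b))
for v in range(20,200,30): 
    r=cv2.inRange(hsv[v:v+1],(12,75,90),(30,255,255))[0]>0; w=np.where(r)[0]; print(v,w.min() if len(w) else None,w.max() if len(w) else None,r.sum())
E
```

```text
t 19.8667 F [ 0.1    0.197 -1.666] panel mm [124.82   -2.946 143.338] delta (array([-2.023, -0.316,  8.335]), array([ 0.208,  0.073, -0.245])) w 0.5395868554086812
F tool-target frame [-0.604 -0.191  1.557]
[0.514 0.216 0.217]
UL [121.432  30.397]
UR [379.419  29.103]
ML [136.548 156.261]
MR [366.693 154.957]
LL [151.676 282.223]
LR [353.952 280.947]
20 None None 0
50 122 374 253
80 125 371 120
110 129 368 117
140 132 365 181
170 136 362 110
```

```bash
python3 - <<'E'
from tgt import *
im=cv2.imread('pics/w11.png'); hsv=cv2.cvtColor(im,cv2.COLOR_BGR2HSV); m=cv2.inRange(hsv,(12,75,90),(30,255,255))>0
print([int(np.where(m[:,c])[0].min()) for c in range(130,370,20) if m[:,c].any()])
# strip in view: b-r mask extents, upper end row
d=im[...,0].astype(int)-im[...,2]; print([int(x) for x in d[0:260:10,256]]); print([ (v,int(np.where(d[v,150:360]>-8)[0].min()+150),int(np.where(d[v,150:360]>-8)[0].max()+150)) for v in range(30,240,20) if (d[v,150:360]>-8).any()])
f=manip.grab_frame('wrist'); s=manip.state()
# predict strip top corners from TCP: top face at tool z=+.0077, centre tool x=-.002
R0=q2R(s['tool_rot'])
for a in (.0905,-.0945):
  for b in (-.024,.024): print(a,b,proj(f,s['tool_pos']+R0.apply([a,b,.0077])))
E
```

```text
[36, 36, 36, 36, 36, 36, 36, 36, 36, 36, 35, 35]
[-21, -16, -18, -18, -74, -73, -26, 11, 11, 11, 10, 0, -71, -75, -81, -66, -53, 10, 11, 8, -2, -2, -4, -2, 10, 11]
[(70, 193, 318), (90, 195, 317), (110, 196, 315), (130, 197, 314), (150, 198, 313), (170, 199, 312), (190, 200, 311), (210, 202, 310), (230, 203, 310)]
0.0905 -0.024 [190.416  54.261]
0.0905 0.024 [320.659  54.159]
-0.0945 -0.024 [211.794 422.619]
-0.0945 0.024 [300.123 422.587]
```

```bash
sed -i 's/.461,.2155,.034/.461,.2170,.034/' tgt.py; python3 tgt.py .110 .030
```

```text
t 19.9667 F [-0.443 -0.241 -1.39 ] panel mm [125.6    -4.276 143.607] delta (array([-1.562, -0.459, 11.359]), array([ 0.196,  0.001, -0.256])) w 0.5425355337042564
F tool-target frame [-1.     0.216  1.068]
```

>>> move_arm:
  rows:
    - [-0.75, -0.23, 2.5, 0.2, 0, -0.25, -1]
    - [-0.75, -0.23, 3, 0, 0, 0, -1]
    - [0, 0, 3, 0, 0, 0, -1]
    - [0, 0, 2, 0, 0, 0, -1]
    - [0, 0, 0.8, 0, 0, 0, -1]
    - [0, 0, 0, 0, 0, 0, -1]
    - [0, 0, 0, 0, 0, 0, -1]
    - [0, 0, 0, 0, 0, 0, -1]

```text
time: 20.63
tool_pos: [0.5485, 0.2228, 0.1099]
tool_rot: [-0.007, 0.976, 0.028, 0.218]
contact_force: [-0.4, -0.6, -2.0]
gripper_width: 0.542
grasp_force: 62.9
```

```bash
python3 tgt.py .110 .0215; python3 - <<'E'
from tgt import *
f=grab('wrist','w12'); im=f['img']; hsv=cv2.cvtColor(im,cv2.COLOR_BGR2HSV); m=cv2.inRange(hsv,(12,75,90),(30,255,255))>0; d=im[...,0].astype(int)-im[...,2]
for v in (60,100,140,180): 
    w=np.where(m[v])[0]; g=np.where(d[v,150:360]>-8)[0]+150; print(v,'panel',w.min(),w.max(),'strip',g.min(),g.max())
E
```

```text
t 20.6333 F [-0.38  -0.569 -1.987] panel mm [111.546   0.88   31.708] delta (array([-0.158,  0.089,  1.02 ]), array([-0.056, -0.176,  0.03 ])) w 0.5419610971324396
F tool-target frame [-1.213  0.547  1.627]Traceback (most recent call last):
  File "<stdin>", line 4, in <module>
    return umr_minimum(a, axis, None, out, keepdims, initial, where)
ValueError: zero-size array to reduction operation minimum which has no identity
```

>>> move_arm:
  rows:
    - [-0.1, 0, 0.3, 0, -0.2, 0, -1]
    - [0, 0, 0.3, 0, 0, 0, -1]
    - [0, 0, 0.2, 0, 0, 0, -1]
    - [0, 0, 0.1, 0, 0, 0, -1]
    - [0, 0, 0, 0, 0, 0, -1]

```text
time: 21.1
tool_pos: [0.55, 0.2225, 0.0987]
tool_rot: [-0.006, 0.976, 0.028, 0.214]
contact_force: [0.8, -0.3, -2.4]
gripper_width: 0.538
grasp_force: 62.9
```

```bash
python3 tgt.py .110 .0187; python3 - <<'E'
from tgt import *
f=grab('wrist','w13'); im=f['img']; hsv=cv2.cvtColor(im,cv2.COLOR_BGR2HSV); m=cv2.inRange(hsv,(12,75,90),(30,255,255))>0; d=im[...,0].astype(int)-im[...,2]
for v in range(70,200,20): 
    w=np.where(m[v])[0]; g=np.where(d[v,150:360]>-8)[0]+150
    if len(w) and len(g): print(v,'panel',w.min(),w.max(),'strip',g.min(),g.max())
E
```

```text
t 21.1 F [ 0.777 -0.258 -2.373] panel mm [108.141   0.55   20.994] delta (array([0.187, 0.055, 0.229]), array([-0.013,  0.222,  0.052])) w 0.5384973207017522
F tool-target frame [-0.312  0.301  2.472]
70 panel 25 487 strip 193 318
90 panel 29 483 strip 195 317
110 panel 33 479 strip 196 315
130 panel 37 475 strip 197 315
150 panel 41 471 strip 198 313
170 panel 46 467 strip 199 312
190 panel 50 462 strip 200 312
```

>>> move_arm:
  rows:
    - [0, 0, 0.1, 0, 0, 0, -1]
    - [0, 0, 0.1, 0, 0, 0, -1]
    - [0, 0, 0, 0, 0, 0, -1]
    - [0, 0, 0, 0, 0, 0, -1]

```text
time: 21.48
tool_pos: [0.551, 0.2227, 0.0978]
tool_rot: [-0.006, 0.976, 0.028, 0.215]
contact_force: [-4.6, -0.3, 3.2]
gripper_width: 0.541
grasp_force: 63.6
```

```bash
python3 tgt.py .110 .0187
```

```text
t 21.4833 F [-4.583 -0.33   3.221] panel mm [108.659   0.645  19.736] delta (array([0.134, 0.065, 0.103]), array([-0.006,  0.208,  0.055])) w 0.540773329371872
F tool-target frame [-2.802  0.074 -4.861]
```

>>> move_arm:
  rows:
    - [0, 0, 0.07, 0, 0, 0, -1]
    - [0, 0, 0, 0, 0, 0, -1]
    - [0, 0, 0, 0, 0, 0, -1]

```text
time: 21.73
tool_pos: [0.551, 0.2227, 0.0978]
tool_rot: [-0.006, 0.976, 0.028, 0.214]
contact_force: [-11.2, -2.3, 9.1]
gripper_width: 0.54
grasp_force: 64.6
```

```bash
python3 tgt.py .110 .0187
```

```text
t 21.7333 F [-11.151  -2.272   9.124] panel mm [108.712   0.662  19.695] delta (array([0.129, 0.066, 0.099]), array([0.013, 0.25 , 0.06 ])) w 0.5396500675536854
F tool-target frame [ -6.35    1.646 -13.028]
```

>>> move_arm:
  rows:
    - [0, 0, -0.25, 0, 0, 0, -1]
    - [0, 0, 0, 0, 0, 0, -1]
    - [-0.1, 0, 0, 0, 0, 0, -1]
    - [-0.1, 0, 0, 0, 0, 0, -1]
    - [-0.1, 0, 0, 0, 0, 0, -1]
    - [-0.1, 0, 0, 0, 0, 0, -1]
    - [-0.1, 0, 0, 0, 0, 0, -1]
    - [-0.1, 0, 0, 0, 0, 0, -1]
    - [0, 0, 0, 0, 0, 0, -1]

```text
time: 22.48
tool_pos: [0.5445, 0.2222, 0.0961]
tool_rot: [-0.006, 0.976, 0.028, 0.215]
contact_force: [-0.6, -0.6, -2.6]
gripper_width: 0.542
grasp_force: 62.9
```

```bash
python3 tgt.py .096 .0187
```

```text
t 22.4833 F [-0.602 -0.557 -2.554] panel mm [102.093   0.554  20.928] delta (array([-0.608,  0.055,  0.225]), array([-0.015,  0.215,  0.051])) w 0.5415387569946408
F tool-target frame [-1.652  0.523  2.048]
```

>>> move_arm:
  rows:
    - [-0.08, 0, 0, 0, 0, 0, -1]
    - [-0.08, 0, 0, 0, 0, 0, -1]
    - [-0.08, 0, 0, 0, 0, 0, -1]
    - [0, 0, 0, 0, 0, 0, -1]

```text
time: 22.82
tool_pos: [0.5424, 0.2221, 0.0953]
tool_rot: [-0.006, 0.976, 0.028, 0.215]
contact_force: [0.3, -0.4, -2.3]
gripper_width: 0.537
grasp_force: 62.9
```

```bash
python3 tgt.py .096 .0187
```

```text
t 22.8167 F [ 0.347 -0.378 -2.256] panel mm [99.848  0.586 21.029] delta (array([-0.384,  0.058,  0.234]), array([-0.019,  0.203,  0.051])) w 0.5368394543162677
F tool-target frame [-0.659  0.397  2.182]
```

>>> move_arm:
  rows:
    - [-0.07, 0, 0, 0, 0, 0, -1]
    - [-0.07, 0, 0, 0, 0, 0, -1]
    - [-0.07, 0, 0, 0, 0, 0, -1]
    - [0, 0, 0, 0, 0, 0, -1]
    - [0, 0, 0, 0, 0, 0, -1]

```text
time: 23.23
tool_pos: [0.5407, 0.2221, 0.0945]
tool_rot: [-0.006, 0.976, 0.028, 0.215]
contact_force: [0.8, 0.8, -2.5]
gripper_width: 0.536
grasp_force: 62.9
```

>>> move_arm:
  rows:
    - [-0.07, 0, 0, 0, 0, 0, -1]
    - [-0.07, 0, 0, 0, 0, 0, -1]
    - [-0.07, 0, 0, 0, 0, 0, -1]
    - [0, 0, 0, 0, 0, 0, -1]
    - [0, 0, 0, 0, 0, 0, -1]

```text
time: 23.65
tool_pos: [0.5388, 0.2219, 0.0936]
tool_rot: [-0.006, 0.976, 0.028, 0.215]
contact_force: [-0.7, -1.3, -2.2]
gripper_width: 0.538
grasp_force: 62.9
```

```bash
python3 tgt.py .096 .0187
```

```text
t 23.65 F [-0.698 -1.293 -2.199] panel mm [95.794  0.595 21.071] delta (array([0.021, 0.06 , 0.237]), array([-0.02 ,  0.193,  0.052])) w 0.5380378577526007
F tool-target frame [-1.627  1.252  1.668]
```

>>> move_arm:
  rows:
    - [-0.07, 0, 0, 0, 0, 0, -1]
    - [-0.07, 0, 0, 0, 0, 0, -1]
    - [-0.07, 0, 0, 0, 0, 0, -1]
    - [0, 0, 0, 0, 0, 0, -1]
    - [0, 0, 0, 0, 0, 0, -1]

```text
time: 24.07
tool_pos: [0.5369, 0.2218, 0.0927]
tool_rot: [-0.006, 0.976, 0.028, 0.215]
contact_force: [-0.3, 0.7, -2.1]
gripper_width: 0.541
grasp_force: 62.9
```

>>> move_arm:
  rows:
    - [-0.07, 0, 0, 0, 0, 0, -1]
    - [-0.07, 0, 0, 0, 0, 0, -1]
    - [-0.07, 0, 0, 0, 0, 0, -1]
    - [0, 0, 0, 0, 0, 0, -1]
    - [0, 0, 0, 0, 0, 0, -1]

```text
time: 24.48
tool_pos: [0.5354, 0.2218, 0.0923]
tool_rot: [-0.006, 0.976, 0.028, 0.215]
contact_force: [2.0, -0.1, -2.0]
gripper_width: 0.539
grasp_force: 62.9
```

```bash
python3 tgt.py .096 .0187
```

```text
t 24.4833 F [ 1.977 -0.055 -2.004] panel mm [92.138  0.614 21.308] delta (array([0.387, 0.062, 0.26 ]), array([-0.027,  0.136,  0.05 ])) w 0.5386721851103425
F tool-target frame [0.939 0.166 2.649]
```

>>> move_arm:
  rows:
    - [-0.05, 0, 0, 0, 0, 0, -1]
    - [-0.05, 0, 0, 0, 0, 0, -1]
    - [0, 0, 0, 0, 0, 0, -1]
    - [0, 0, 0, 0, 0, 0, -1]

```text
time: 24.82
tool_pos: [0.5351, 0.2218, 0.0925]
tool_rot: [-0.006, 0.976, 0.028, 0.216]
contact_force: [4.7, -1.0, -0.6]
gripper_width: 0.539
grasp_force: 62.8
```

```bash
python3 tgt.py .096 .0187
```

```text
t 24.8167 F [ 4.712 -0.952 -0.557] panel mm [92.009  0.628 21.608] delta (array([0.399, 0.063, 0.29 ]), array([-0.033,  0.042,  0.054])) w 0.5387037801995541
F tool-target frame [3.981 1.213 2.47 ]
```

>>> move_arm:
  rows:
    - [0.05, 0, 0.05, 0, 0, 0, -1]
    - [0, 0, 0.08, 0, 0, 0, -1]
    - [0, 0, 0.08, 0, 0, 0, -1]
    - [0, 0, 0, 0, 0, 0, -1]
    - [0, 0, 0, 0, 0, 0, -1]

```text
time: 25.23
tool_pos: [0.5359, 0.2219, 0.0908]
tool_rot: [-0.006, 0.976, 0.028, 0.215]
contact_force: [-0.8, -1.9, 5.7]
gripper_width: 0.543
grasp_force: 63.6
```

```bash
python3 tgt.py .096 .0187
```

```text
t 25.2333 F [-0.847 -1.897  5.652] panel mm [92.05   0.75  19.742] delta (array([0.395, 0.075, 0.103]), array([-0.026,  0.133,  0.029])) w 0.5428090163452799
F tool-target frame [ 1.526  1.846 -5.525]
```

>>> move_arm:
  rows:
    - [0, 0, 0, 0, 0, 0, 0.1]
    - [0, 0, 0, 0, 0, 0, 0.16]
    - [0, 0, 0, 0, 0, 0, 0.22]
    - [0, 0, 0, 0, 0, 0, 0.3]
    - [0, 0, 0, 0, 0, 0, 0.4]
    - [0, 0, 0, 0, 0, 0, 0.4]
    - [0, 0, -0.3, 0, 0, 0, 0.4]
    - [0, 0, -0.7, 0, 0, 0, 0.4]
    - [0, 0, -1.5, 0, 0, 0, 0.4]
    - [0, 0, -3, 0, 0, 0, 0.4]
    - [0, 0, -4, 0, 0, 0, 0.4]
    - [0, 0, -3, 0, 0, 0, 0.4]
    - [0, 0, 0, 0, 0, 0, 0.4]
    - [0, 0, 0, 0, 0, 0, 0.4]

```text
time: 26.4
tool_pos: [0.4839, 0.2194, 0.2072]
tool_rot: [-0.007, 0.976, 0.028, 0.218]
contact_force: [-0.0, -0.2, -0.2]
gripper_width: 0.698
grasp_force: 0.0
```

```bash
python3 tgt.py .096 .0187; python3 - <<'E'
from tgt import *
f=grab('wrist','w14'); im=f['img']; t=grab('top','t14'); c=grab('scene','s14')
hsv=cv2.cvtColor(im,cv2.COLOR_BGR2HSV); m=cv2.inRange(hsv,(12,75,90),(30,255,255))>0; d=im[...,0].astype(int)-im[...,2]
for v in range(60,340,20): 
    w=np.where(m[v])[0]; g=np.where(d[v,180:330]>-8)[0]+180
    print(v,'panel',(w.min(),w.max()) if len(w) else 0,'strip',(g.min(),g.max()) if len(g) else 0)
print('centre col d', [int(x) for x in d[0:384:8,225]])
for nm,p in {'end up':(.185,0),'end low':(0,0),'panel top':(.244,0)}.items(): print(nm,proj(f,O+u*p[0]+n*.012))
E
```

```text
t 26.4 F [-0.011 -0.156 -0.199] panel mm [ 93.982   1.124 147.238] delta (array([ 0.164,  0.142, 12.854]), array([-0.133, -0.169,  0.033])) w 0.6982625111272872
F tool-target frame [-0.102  0.155  0.172]
60 panel (np.int64(134), np.int64(381)) strip 0
80 panel (np.int64(137), np.int64(378)) strip (np.int64(227), np.int64(288))
100 panel (np.int64(139), np.int64(376)) strip (np.int64(227), np.int64(288))
120 panel (np.int64(141), np.int64(374)) strip (np.int64(228), np.int64(287))
140 panel (np.int64(143), np.int64(372)) strip (np.int64(228), np.int64(287))
160 panel (np.int64(145), np.int64(369)) strip (np.int64(229), np.int64(286))
180 panel (np.int64(147), np.int64(368)) strip (np.int64(229), np.int64(285))
200 panel (np.int64(149), np.int64(365)) strip (np.int64(230), np.int64(285))
220 panel (np.int64(151), np.int64(363)) strip (np.int64(230), np.int64(284))
240 panel (np.int64(153), np.int64(361)) strip (np.int64(231), np.int64(284))
260 panel (np.int64(155), np.int64(359)) strip (np.int64(180), np.int64(329))
280 panel (np.int64(194), np.int64(318)) strip (np.int64(180), np.int64(329))
300 panel (np.int64(199), np.int64(298)) strip (np.int64(180), np.int64(329))
320 panel 0 strip (np.int64(180), np.int64(180))
centre col d [-73, -72, -74, -75, -74, -75, -76, -75, -75, -75, -37, -40, -50, -55, -58, -65, -70, -73, -74, -75, -77, -78, -79, -77, -77, -76, -76, -76, -76, -77, -76, -77, -77, -77, -76, -77, -51, -71, -55, -19, -22, -20, -18, -19, -19, 3, -1, 4]
end up [257.952  70.76 ]
end low [257.635 286.559]
panel top [258.087 -20.976]
```

```bash
python3 - <<'E'
from tgt import *
import pickle
im=cv2.imread('pics/w14.png'); 
for c in (242,257,272): print(c,[(v,*map(int,im[v,c])) for v in range(250,345,6)])
a=pickle.load(open('f6.pkl','rb'))[1]['img'][200:296,185:290].astype(int); b=cv2.imread('pics/s14.png')[200:296,185:290].astype(int); D=np.abs(a-b).max(2)>40; print('rack diff',D.sum(),np.argwhere(D).mean(0) if D.any() else 0)
f=pickle.load(open('f0.pkl','rb')); b0=f['scene']['img'].astype(int); s14=cv2.imread('pics/s14.png').astype(int); D=(np.abs(b0-s14).max(2)>50).astype(np.uint8); n_,l,st,ce=cv2.connectedComponentsWithStats(D); print([(list(map(int,st[i])),ce[i].round()) for i in range(1,n_) if st[i,4]>15])
E
```

```text
242 [(250, 166, 160, 155), (256, 153, 148, 144), (262, 108, 109, 108), (268, 108, 109, 110), (274, 111, 114, 112), (280, 166, 159, 155), (286, 165, 159, 154), (292, 21, 32, 54), (298, 17, 32, 60), (304, 30, 42, 63), (310, 102, 113, 123), (316, 107, 119, 127), (322, 102, 114, 122), (328, 80, 89, 96), (334, 65, 74, 79), (340, 67, 76, 80)]
257 [(250, 165, 160, 155), (256, 152, 146, 143), (262, 99, 103, 102), (268, 91, 95, 94), (274, 91, 94, 93), (280, 166, 160, 156), (286, 166, 160, 156), (292, 25, 39, 70), (298, 30, 56, 100), (304, 38, 58, 96), (310, 57, 64, 67), (316, 58, 64, 70), (322, 68, 75, 81), (328, 67, 75, 81), (334, 67, 75, 81), (340, 67, 76, 79)]
272 [(250, 166, 159, 155), (256, 153, 147, 144), (262, 99, 100, 100), (268, 96, 99, 98), (274, 99, 101, 100), (280, 167, 161, 156), (286, 164, 158, 154), (292, 26, 40, 67), (298, 34, 60, 104), (304, 36, 58, 95), (310, 86, 97, 104), (316, 108, 121, 129), (322, 110, 122, 130), (328, 120, 136, 143), (334, 109, 122, 128), (340, 68, 77, 83)]
rack diff 1055 [20.555 18.593]
[([24, 13, 222, 174, 7270], array([120.,  84.])), ([220, 60, 50, 29
[... 488 characters left out ...]
 ([178, 126, 9, 16, 63], array([182., 135.])), ([207, 142, 6, 4, 16], array([210., 144.])), ([82, 153, 149, 60, 1657], array([150., 184.])), ([218, 163, 6, 8, 17], array([220., 166.])), ([225, 168, 43, 22, 399], array([247., 179.])), ([188, 172, 32, 9, 146], array([204., 177.])), ([266, 184, 28, 16, 184], array([279., 191.])), ([297, 185, 41, 7, 225], array([317., 188.])), ([89, 213, 8, 7, 27], array([ 92., 216.])), ([227, 244, 13, 12, 48], array([233., 251.])), ([247, 247, 8, 6, 19], array([250., 249.])), ([236, 251, 36, 30, 214], array([256., 267.])), ([222, 257, 11, 17, 47], array([227., 264.])), ([221, 263, 11, 13, 22], array([225., 269.])), ([239, 275, 14, 14, 62], array([245., 282.]))]
```

>>> move_arm:
  rows:
    - [0, 0, -3, 0, 0, 0, 0.5]
    - [0, 0, -3, 0, 0, 0, 0.5]
    - [0, 0, -2, 0, 0, 0, 0.5]
    - [0, 0, 0, 0, 0, 0, 0.5]
    - [0, 0, 0, 0, 0, 0, 0.5]

```text
time: 26.97
tool_pos: [0.4497, 0.2169, 0.2755]
tool_rot: [-0.006, 0.976, 0.028, 0.215]
contact_force: [-0.4, 0.1, 0.2]
gripper_width: 0.751
grasp_force: 0.0
```

```bash
python3 - <<'E'
from tgt import *
import pickle
c=grab('scene','s15')['img']; a=pickle.load(open('f6.pkl','rb'))[1]['img']; 
D=np.abs(a.astype(int)-c.astype(int)).max(2)>40; print('egg/tile region diff',D[242:300,228:285].sum())
im=grab('wrist','w15'); g=im['img']; d=g[...,0].astype(int)-g[...,2]
hsv=cv2.cvtColor(g,cv2.COLOR_BGR2HSV); m=cv2.inRange(hsv,(12,75,90),(30,255,255))>0
for v in (100,140,180,220):
    w=np.where(m[v])[0]; q=np.where(d[v,190:330]>-8)[0]+190; print(v,w.min(),w.max(),(q.min(),q.max()) if len(q) else 0)
s=manip.state(); print(s['tool_pos'],s['time'],s['contact_force'])
E
```

```text
egg/tile region diff 35
100 163 349 (np.int64(232), np.int64(279))
140 4 346 (np.int64(233), np.int64(278))
180 170 342 (np.int64(234), np.int64(277))
220 173 338 (np.int64(235), np.int64(277))
[0.449 0.217 0.273] 27.0667 [ 0.434 -0.317 -1.246]
```

The strip lies centred and parallel on the panel with its end at the ledge, and the stack region is essentially unchanged since the picture taken after the draw. The robot touches nothing, so I'm handing in.

```bash
python3 -c "
from plant import manip
print(manip.job_done())"
```

```text
the job is handed in; nothing more can be done
None
```

The strip was drawn out with the stack and egg still standing in the tray, then laid flat up the middle of the easel panel with its lower end against the ledge and released; the job was handed in at 27 s, no verdict returned.

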